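# Set up the hand-labelling station

## Robot

A 7-joint arm with a two-finger parallel gripper is mounted at the origin on a cart in front of the work surface, level with it; the furniture and walls round the work are solid. World frame = base frame: x ahead of the robot, y to its left, z up, the work surface at z = 0. Lengths are in m, angles in rad, forces in N, time in s.
With the tool pointing down it reaches from about 0.4 to 0.85 m from the base axis. Payload 4.4 kg.
Tool frame: the origin (TCP) lies at the very end of the fingers, on their centre line; the grasp point (between the pads) lies 19 mm behind it; z points along the fingers, x is the direction in which the jaws open and shut, and the axes are right-handed (so a half turn about z gives the same grasp; the last joint's range is limited). The gripper opens to 94 mm and grips with 3 to 60 N. Pads are 16 mm wide; open, the fingers measure 119 mm over their backs; the gripper's body (75 mm by 177 mm) begins 78 mm behind the grasp point.
Start: joints at [1.132, 0.628, 0.038, 1.517, -0.027, 0.996, -0.02], TCP at [0.237, -0.605, 0.205] pointing down, gripper open.
Joint ranges: [-3.06, 3.06], [-0.37, 2.12], [-1.25, 1.32], [0.18, 2.47], [-1.1, 4.24], [0.23, 1.98], [-2.94, 2.94]. Speed limits (rad/s): [2.57, 2.57, 3.14, 3.14, 3.14, 3.14, 3.14].

## Interface

Orientations are given as a unit quaternion [x, y, z, w].
In Python, from rig import ctrl, imaging gives the robot as it stands.
- The arm moves only by the tool move_arm, never from a script. Its argument "motion" is text: rows parted by semicolons, each of 7 numbers parted by spaces: the shift along the tool's x, y, z in units of 25 mm (1.0 is 25 mm), then the turn, a rotation vector about the tool's x, y, z in units of 5 degrees (1.0 is 5 degrees), then the finger opening in mm, from 0 to 94. In form: x y z ax ay az hand; .... A call has 1 to 20 rows; each row shifts and turns the commanded pose from where the row before left it, along the tool's axes as they then stand; what a row does not reach is not made up. A row lasts 1/12 s, in which the tool goes at most 41.7 mm and 7.16 degrees, less where a joint would pass 70% of its speed; a pose out of reach is approached as far as the arm can. A call is refused whole if a number of a shift passes 1 or a number of a turn 1, either way. A call with a gripper value outside its range is refused whole. The fingers move at their own pace and stop on an object; "squeeze" is the grip in N (left out, the last holds). Time passes only in rows, so rows that do not move let the fingers close. It gives the time, the measured TCP pose, the force and the opening at its end, in the units of the state.
- ctrl.state(): the state, without advancing time (a new reading comes with each control period).
- imaging.snapshot(name): name is "side" or "top"; returns a dict with "color" (384x512x3 uint8, blue, green, red), "z_map" (384x512 float32, m along the optical axis (not along the pixel's ray), 0 where there is no reading), "K" (3x3 intrinsics, pixels), "world_from_camera" (4x4, takes a point from camera to world coordinates). Camera axes: x right, y up, looking along -z (the intrinsics and any distortion apply to the point x, -y, -z); pixel columns grow to the right and rows downward; lengths in m; the calibration is good to about 2 mm. A picture is of the moment at which its call begins.
- ctrl.hand_in(): hands the job in, once; it reports no verdict.
The state is a dict: "time_s": time; "q": joint angles; "qd": joint speeds; "joint_efforts": joint torques, N m; "tool_pos": TCP position; "eef_rot": TCP orientation; "ft_force": force on the tool from outside, world axes, zero at the start; "ft_torque": the same for the moment, N m; "opening": finger opening in m.
Only numpy, scipy, OpenCV 4.12 (cv2) and the standard library are available. Lean on these libraries where they do the work, as an engineer would, in place of code of your own. Each camera call takes 0.05 s, during which the arm holds its last target.

## Task

Make the labelling bench ready for the next batch by putting four things in their holders: the banded bundle of labels flat in the sheet-metal label magazine, the smoothing block felt side down in its wooden rest, the roll of tape over its spindle, and the open paste pot standing in its round well. Each must sit fully down in its own holder and be let go; the pot is full, so keep it upright all the time.

Things in the scene. Friction and masses are not known exactly. Their poses are not given: they have to be found in the camera images.
- labels: Bundle of white labels with a brown paper band round its middle, a flat slab 49 (x) x 113 (y) x 14 (z) mm lying on the bench. Origin: centre of its underside; y along its length, z up. Either end may lead. Grasp it across the 49 mm width at the middle.
- block: Wooden smoothing block with rounded ends and top and a felt sole, 46 (x) x 90 (y) x 31 (z) mm, lying felt down. Origin: centre of its underside (felt face); y along its length, z up. Its sides stand straight only low down: grasp across the 46 mm width at the middle, with the fingertips within 5 mm of its underside. Either end may lead.
- tape: Roll of brown kraft paper tape lying flat, axis vertical: 60 mm outside diameter, 40 mm high, open core 40 mm in diameter through it. Origin: centre of its underside; z up along its axis. Grasp across the outside.
- pot: Open dark-brown paste pot with a pale neck, standing upright: 60 mm in diameter, 62 mm high, straight wall from about 8 to 45 mm above its foot. Origin: centre of its underside; z up. Grasp across the wall about 45 mm above the foot.
- magazine: Label magazine, fixed: dull grey steel plate 74 (x) x 138 (y) x 4 mm with four corner angles flared at the top, 37 mm above the bench. Clear space inside 65 x 129 mm; each long side is open for 85 mm in the middle, room for fingers. Origin: centre of its underside; y along its length, z up. The labels lie on the plate, 4 mm above the origin, with their length along y.
- block_rest: Rest for the smoothing block, fixed: dark wooden board 78 (x) x 122 (y) mm, grey felt floor 6 mm above the bench, cheeks 16 mm high. Clear space inside 62 x 106 mm; each long side is open for 62 mm in the middle, room for fingers. Origin: centre of its underside; y along its length, z up. The block lies on the felt, 6 mm above the origin, with its length along y.
- spindle: Tape spindle, fixed: round dark steel base 90 mm in diameter, 10 mm high, with a bright upright post 24 mm in diameter and a domed top 65 mm above the bench. Origin: centre of its underside, on the post's axis; z up. The tape roll's core goes over the post and the roll lies on the base, 10 mm above the origin.
- pot_well: Well for the paste pot, fixed: grey ring with a flat foot 106 mm in diameter, bore 76 mm, rim 23 mm above the bench, black floor 5 mm above the bench. Origin: centre of its underside; z up. The pot stands on the floor, 5 mm above the origin.
There are look-alikes about, which are no part of the job. What is shaped like the tape but red is not meant.

How it is judged:
By the outcome, as a careful person would: the job done as asked, in the order asked, and still so for the second after the job is handed in, with the robot touching nothing.
It also fails if it takes over 112 s, if anything falls off the work surface, if the arm or the gripper's body presses on something with over 40 N, if the wrist force passes 120 N, or if a joint passes its speed limit or range.

## Working session

There is one attempt and no reset: what is moved stays moved. The work goes in short steps, Python scripts to look and compute and a tool call to move; the robot and the scene stay as the last step left them, time stands still between calls to the robot, and variables do not carry over. Pictures are saved under pics/ and viewed, and the job is handed in when it is done.

Besides the shell and the picture viewer there is one more tool, called as name(argument=value, ...) on one line, values as JSON. move_arm: Moves the arm, as the interface text tells. Its arguments: {"type":"object","properties":{"motion":{"type":"string"},"squeeze":{"type":"number"}},"required":["motion"]}

```bash
mkdir -p pics; ls; cat > h.py <<'E'
import numpy as np, cv2
from rig import ctrl, imaging
def save(n,s,crop=None,scale=1):
    im=s["color"]
    if crop: im=im[crop[1]:crop[3],crop[0]:crop[2]]
    im=cv2.resize(im,None,fx=scale,fy=scale,interpolation=cv2.INTER_CUBIC)
    cv2.imwrite("pics/"+n+".png",im)
def pt(s,u,v,d=None):
    K=s["K"];d=s["z_map"][int(round(v)),int(round(u))] if d is None else d
    x=(u-K[0,2])/K[0,0]*d;y=(v-K[1,2])/K[1,1]*d
    return (s["world_from_camera"]@np.array([x,-y,-d,1]))[:3]
def plane(s,u,v,z):
    a=s["world_from_camera"][:3,3];b=pt(s,u,v,1.0);t=(z-a[2])/(b[2]-a[2]);return a+t*(b-a)
E
python3 - <<'E'
from h import *
for n in("top","side"):
    s=imaging.snapshot(n);save(n+"0",s,scale=1.5);np.savez("pics/"+n+"0.npz",**s);print(n,s["K"],s["world_from_camera"],[k for k in s])
print(ctrl.state())
E
```

```text
pics
top [[348.4420389    0.         255.74979007]
 [  0.         348.4420389  193.6686441 ]
 [  0.           0.           1.        ]] [[-0.02116589  0.98249844 -0.18506437  0.38007575]
 [-0.99970302 -0.02303486 -0.00795462 -0.05039082]
 [-0.01207833  0.18484105  0.98269421  0.88817244]
 [ 0.          0.          0.          1.        ]] ['color', 'z_map', 'K', 'world_from_camera']
side [[485.02973354   0.         253.86322752]
 [  0.         485.02973354 188.68729519]
 [  0.           0.           1.        ]] [[-0.94989009  0.21457114 -0.22730605  0.2341082 ]
 [-0.31258122 -0.64891767  0.69368497  0.87131598]
 [ 0.00134186  0.72997608  0.68347137  0.94693653]
 [ 0.          0.          0.          1.        ]] ['color', 'z_map', 'K', 'world_from_camera']
{'time_s': 0.1, 'q': array([ 1.13220419,  0.62922963,  0.03842123,  1.51822389, -0.02698419,
        0.99629784, -0.01998631]), 'qd': array([-0.00072936, -0.00193062, -0.00026843, -0.00195878, -0.0008437 ,
        0.0010721 ,  0.00087847]), 'joint_efforts': array([ 4.35778245e-03, -5.50780892e+01,  1.14804436e+00, -1.87113029e+01,
       -5.21086261e-02,  1.92246301e-02,  4.35180425e-05]), 'tool_pos': array([ 0.23656962, -0.60480364,  0.20467531]), 'eef_rot': array([ 8.25910316e-01, -5.63800920e-01, -6.81666456e-04, -4.57131102e-04]), 'ft_force': array([0.74631193, 0.04232329, 0.76727777]), 'ft_torque': array([ 0.00352599, -0.02840886, -0.05255564]), 'opening': 0.09391928451179275}
```

View pics/top0.png

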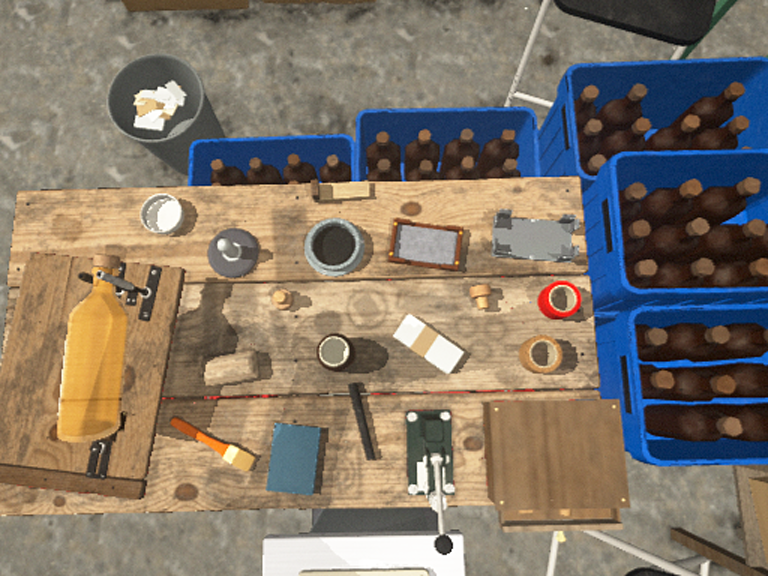

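View pics/side0.png

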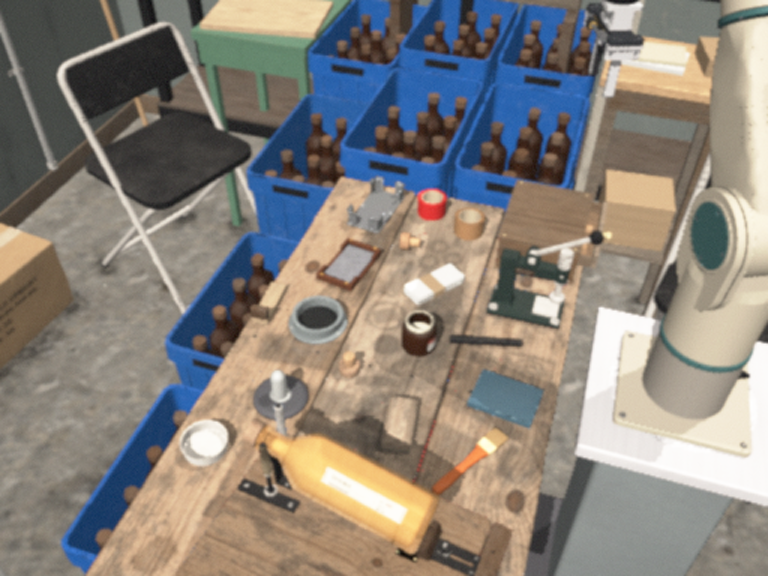

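```bash
python3 - <<'E'
from h import *
s=dict(np.load("pics/top0.npz"))
save("crop1",s,(120,110,400,270),2.8)
# points
for n,(u,v) in dict(labels=(428,343),block=(230,367),tape=(541,352),tapewall=(528,345),red=(560,300),pot=(335,350),mag=(530,238),rest=(427,244),spin=(232,245),well=(335,246),white=(162,214),stick=(343,190),cork=(480,293),cork2=(282,300),press=(430,440),box=(555,455),bottle=(95,350),brush=(200,440)).items():
    print(n,u/1.5,v/1.5,pt(s,u/1.5,v/1.5).round(3))
E
```

```text
labels 285.3333333333333 228.66666666666666 [ 0.454 -0.115  0.016]
block 153.33333333333334 244.66666666666666 [0.421 0.21  0.03 ]
tape 360.6666666666667 234.66666666666666 [ 0.436 -0.306  0.   ]
tapewall 352.0 230.0 [ 0.445 -0.275  0.04 ]
red 373.3333333333333 200.0 [ 0.523 -0.345  0.002]
pot 223.33333333333334 233.33333333333334 [0.445 0.038 0.029]
mag 353.3333333333333 158.66666666666666 [ 0.634 -0.301  0.003]
rest 284.6666666666667 162.66666666666666 [ 0.626 -0.121  0.008]
spin 154.66666666666666 163.33333333333334 [0.623 0.21  0.042]
well 223.33333333333334 164.0 [0.628 0.04  0.003]
white 108.0 142.66666666666666 [ 0.696  0.35  -0.001]
stick 228.66666666666666 126.66666666666667 [0.727 0.025 0.015]
cork 320.0 195.33333333333334 [ 0.533 -0.203  0.037]
cork2 188.0 200.0 [0.528 0.125 0.039]
press 286.6666666666667 293.3333333333333 [ 0.308 -0.105  0.122]
box 370.0 303.3333333333333 [ 0.279 -0.291  0.082]
bottle 63.333333333333336 233.33333333333334 [0.443 0.368 0.147]
brush 133.33333333333334 293.3333333333333 [0.305 0.261 0.01 ]
```

View pics/crop1.png

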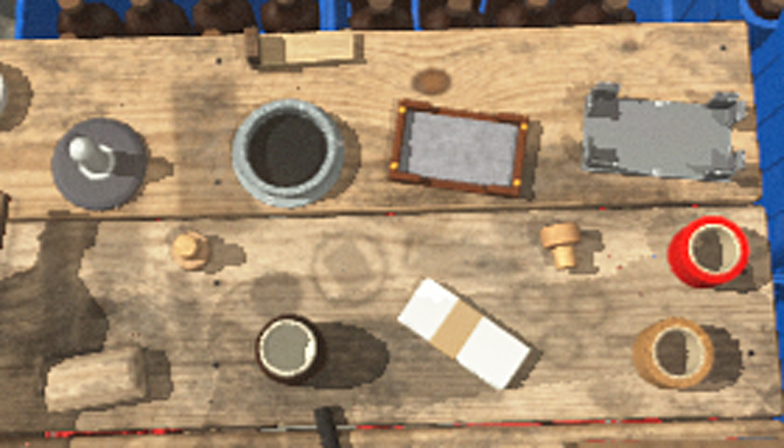

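```bash
cat > meas.py <<'E'
from h import *
def cloud(s):
    K=s["K"];v,u=np.mgrid[:384,:512];d=s["z_map"]
    P=np.stack([(u-K[0,2])/K[0,0]*d,-(v-K[1,2])/K[1,1]*d,-d,np.ones_like(d)],-1)@s["world_from_camera"].T
    P[d<=0]=np.nan
    return P[...,:3]
def sel(P,c,r,z0,z1):
    m=(np.hypot(P[...,0]-c[0],P[...,1]-c[1])<r)&(P[...,2]>z0)&(P[...,2]<z1)
    return P[m]
def rect(Q):
    (c,wh,a)=cv2.minAreaRect((Q[:,:2]*1000).astype(np.float32))
    if wh[0]<wh[1]: a+=90
    return np.round(c,1),np.round(wh,1),"long axis ang from x",round(a,1)
def circ(Q):
    c,r=cv2.minEnclosingCircle((Q[:,:2]*1000).astype(np.float32));return np.round(c,1),round(r,1)
E
python3 - <<'E'
from meas import *
for nm in("top","side"):
    s=dict(np.load(f"pics/{nm}0.npz"));P=cloud(s);print(nm)
    print("bench z",np.nanmedian(sel(P,(.53,-.03),.05,-.03,.03)[:,2]))
    for n,c,r,z0,z1,f in [("labels",(.454,-.115),.075,.008,.025,rect),("block",(.421,.21),.07,.008,.05,rect),("blocktop",(.421,.21),.07,.024,.05,rect),("tape",(.44,-.3),.05,.034,.05,circ),("red",(.523,-.345),.05,.034,.05,circ),
      ("pot",(.445,.038),.05,.055,.08,circ),("potall",(.445,.038),.05,.01,.08,circ),("well",(.628,.04),.075,.018,.03,circ),("wellall",(.628,.04),.075,.004,.03,circ),("spinbase",(.623,.21),.07,.006,.016,circ),("post",(.623,.21),.04,.05,.075,circ),
      ("rest",(.626,-.121),.09,.01,.025,rect),("restfloor",(.626,-.121),.05,.003,.009,rect),("mag",(.634,-.301),.1,.025,.05,rect),("magall",(.634,-.301),.1,.006,.05,rect)]:
        Q=sel(P,c,r,z0,z1)
        if len(Q)>5: print(n,len(Q),*f(Q),"med",(np.median(Q,0)*1000).round(1),"zmax",(Q[:,2].max()*1000).round(1))
        else: print(n,len(Q))
E
```

```text
top
bench z 0.00024226304762897666
labels 840 [ 465.8 -123.4] [112.6  79. ] long axis ang from x 52.0 med [ 453.5 -114.3   14.7] zmax 20.9
block 689 [420.5 214.3] [46.  90.6] long axis ang from x 98.2 med [419.5 210.8  28.8] zmax 35.0
blocktop 516 [420.3 214.4] [40.9 83.8] long axis ang from x 97.3 med [420.1 213.1  30.2] zmax 35.0
tape 299 [ 432.  -296.8] 30.6 med [ 431.7 -297.2   39.9] zmax 44.6
red 292 [ 520.7 -334.5] 30.5 med [ 520.2 -335.1   39.7] zmax 44.7
pot 87 [441.3  37.1] 25.3 med [442.5  40.4  61.8] zmax 65.7
potall 513 [441.4  37.9] 30.2 med [440.8  37.2  43.5] zmax 65.7
well 305 [628.5  43.2] 45.9 med [629.1  43.9  23.5] zmax 27.8
wellall 1077 [625.8  39.9] 70.3 med [627.6  41.9   6.9] zmax 27.8
spinbase 723 [622. 218.] 46.3 med [616.3 214.7  10.1] zmax 15.3
post 71 [620.7 219.4] 11.3 med [618.3 217.7  60.7] zmax 67.1
rest 299 [ 626.4 -116.5] [122.   78.1] long axis ang from x 80.1 med [ 625.5 -142.5   15.8] zmax 21.4
restfloor 901 [ 627.3 -120.1] [96.9 92.3] long axis ang from x 87.6 med [ 625.2 -120.     6.4] zmax 9.0
mag 243 [ 605.1 -299.4] [141.4 136.1] long axis an
[... 710 characters left out ...]
32.2 med [438.1  54.7  41.3] zmax 65.6
well 251 [627.6  44. ] 47.8 med [626.5  42.7  22.4] zmax 27.1
wellall 831 [626.6  41.7] 72.6 med [626.7  44.7   8.4] zmax 27.1
spinbase 594 [622.9 218.2] 49.7 med [614.6 228.5   9.5] zmax 15.4
post 77 [619.7 222.3] 12.6 med [616.7 224.9  60.2] zmax 66.7
rest 228 [ 624.4 -115. ] [126.9  79.8] long axis ang from x 80.8 med [624.6 -85.   14.6] zmax 21.6
restfloor 434 [ 624.1 -120.6] [98.4 82.1] long axis ang from x 74.4 med [ 623.1 -121.3    5.9] zmax 9.0
mag 148 [ 604.1 -299. ] [146.2 133.6] long axis ang from x 81.9 med [ 616.5 -330.5   32.7] zmax 42.2
magall 384 [ 626.9 -313. ] [164.8 158.7] long axis ang from x 41.5 med [ 621.9 -316.5   20.5] zmax 42.2
```

```bash
python3 - <<'E'
from meas import *
for nm in("top","side"):
    s=dict(np.load(f"pics/{nm}0.npz"));P=cloud(s);print(nm)
    hsv=cv2.cvtColor(s["color"],cv2.COLOR_BGR2HSV)
    Z=P[...,2]; X=P[...,0];Y=P[...,1]
    def cc(m,seed):
        n,l,st,ce=cv2.connectedComponentsWithStats(m.astype(np.uint8))
        d=np.where(l>0,(X-seed[0])**2+(Y-seed[1])**2,9);i=np.unravel_index(np.nanargmin(d),d.shape);return l==l[i]
    m=cc((Z>.008)&(Z<.022),(.454,-.115));print("labels",m.sum(),*rect(P[m]))
    # white part
    m=(hsv[...,1]<40)&(hsv[...,2]>190)&(np.hypot(X-.454,Y+.115)<.075);print("white",m.sum(),*rect(P[m]))
    # magazine: grey steel, exclude bench
    m=(X>.58)&(X<.70)&(Y<-.2)&(Y>-.385)&(Z>.001)&(Z<.05)&(hsv[...,1]<45);
    m1=m&(Z>.02);print("mag posts",m1.sum(),*rect(P[m1]), P[m1][:,2].max())
    n,l,st,ce=cv2.connectedComponentsWithStats(m1.astype(np.uint8))
    for i in range(1,n):
        if st[i,4]>5: print("  post",st[i,4],(P[l==i].mean(0)*1000).round(1), ce[i].round())
    m2=m&(Z<.008)&(Z>.002);print("plate",m2.sum(),*rect(P[m2]),(np.median(P[m2],0)*1000).round(1))
    m=(X>.57)&(X<.69)&(Y<-.03)&(Y>-.2)&(Z>.011)&(Z<.03);print("rest",*rect(P[m]))
E
```

```text
top
labels 839 [ 454.3 -114.3] [112.3  48.8] long axis ang from x 53.6
white 638 [ 454.7 -116.3] [113.7  48.9] long axis ang from x 54.0
mag posts 194 [ 633.7 -302.5] [141.5  77.1] long axis ang from x 84.0 0.03933509466491947
  post 47 [ 670.2 -248.9   31.9] [335. 142.]
  post 66 [ 656.2 -365.1   31.2] [381. 147.]
  post 31 [ 609.8 -239.1   35.1] [333. 165.]
  post 50 [ 598.5 -360.    31.9] [381. 169.]
plate 1203 [ 632.8 -302.6] [136.9  73.6] long axis ang from x 84.2 [ 633.7 -305.     4.5]
rest [ 626.4 -116.4] [122.  78.] long axis ang from x 80.0
side
labels 496 [ 451.8 -113.3] [116.   53.5] long axis ang from x 55.4
white 447 [ 453.7 -122.3] [130.2  63.3] long axis ang from x 53.1
mag posts 137 [ 629.6 -302.6] [143.7  76.4] long axis ang from x 84.9 0.04050811682448063
  post 36 [ 652.  -366.8   28.5] [250. 120.]
  post 35 [ 596.9 -357.8   29. ] [266. 125.]
  post 31 [ 664.7 -243.3   29.4] [234. 141.]
  post 35 [ 610.2 -236.8   28.6] [250. 146.]
plate 407 [ 629.  -301.5] [141.8  73.9] long axis ang from x 84.9 [ 632.1 -306.8    4.3]
rest [ 624.4 -115. ] [126.9  79.8] long axis ang from x 80.8
```

```bash
python3 - <<'E'
from meas import *
H=np.full((24,40),-1.)
for nm in("top","side"):
    s=dict(np.load(f"pics/{nm}0.npz"));P=cloud(s).reshape(-1,3);P=P[np.isfinite(P).all(1)]
    i=((P[:,0]-.2)/.025).astype(int);j=((.5-P[:,1])/.025).astype(int)
    ok=(P[:,0]>=.2)&(i<24)&(j>=0)&(j<40)&(P[:,2]<.5)
    np.maximum.at(H,(i[ok],j[ok]),P[ok,2])
print("y(cm)",*[f"{50-2.5*k-1.25:4.0f}" for k in range(40)])
for r in range(23,-1,-1): print(f"{.2+.025*r+.0125:.3f}",*[f"{1000*h:4.0f}" for h in H[r]])
E
```

```text
y(cm)   49   46   44   41   39   36   34   31   29   26   24   21   19   16   14   11    9    6    4    1   -1   -4   -6   -9  -11  -14  -16  -19  -21  -24  -26  -29  -31  -34  -36  -39  -41  -44  -46  -49
0.788 -1000 -1000 -1000 -1000 -1000 -1000 -1000 -1000 -1000 -1000 -1000 -1000 -1000 -1000 -1000 -1000 -1000 -1000 -1000 -1000 -1000 -1000 -1000 -1000 -1000 -1000 -1000 -1000 -1000 -1000 -1000 -1000 -1000 -1000 -1000 -1000  -51  -57  -83  -93
0.762 -1000   -3   -5 -1000 -1000 -1000   -5 -1000 -1000   -6 -1000 -1000 -1000 -1000 -1000 -1000 -1000 -1000   -2 -1000 -1000 -1000 -1000 -1000   -5 -1000 -1000 -1000 -1000 -1000   -1   -2 -1000 -1000   -2   -2  -56   54   56   57
0.738    5    4    4    5    6   20   23    5    5    5    4    4    5    4    3    4   40   39   15   16   16    4    7    3    6    5    5    4    4    5    5    4    4    5    5    5   42   55 -1000   23
0.712    6    5    4    5   23   25   22   23    5    4    5    7    4    5    7    4   38   40   16   16   15    4    4    5    4    6    6    4    6    5    6    4    5    6    6    5   53   56   23   26
0.688  
[... 3438 characters left out ...]
    5   85   85   85   87   86   86   86   86   85 -1000   56 -1000 -1000
0.263   36   35   39   39   38   36   35    4    5    5    3   15   14   16   17   17   17   15    4    4   16    5   16  138  159   19    6   85   85   86   86   85   85   86   85   86 -1000   55   56   56
0.238   35   35   35   35   37   36   37    6    5    4    4    4    5   18   16   17   17    5    5    4    5    6   14  148  175   20    5   85   85   86   86   86   86   86   87   86 -1000 -1000 -1000 -1000
0.213    5    4    5    3   32   34   32    5    4    4    6    3    6   12   15   16   16    4    3    7    5    4   15  152  196   19    5   83   86   86   86   85   85   86   85   86 -1000 -1000 -1000 -1000
```

```bash
cat > go.py <<'E'
import sys; from h import *
from scipy.spatial.transform import Rotation as R
def go(x,y,z,phi=None):
    s=ctrl.state();T=R.from_quat(s["eef_rot"]);m=T.as_matrix();p=s["tool_pos"]
    cur=np.degrees(np.arctan2(m[1,0],m[0,0]))
    print("t",round(s["time_s"],2),"pos",(p*1000).round(1),"phi",cur.round(2),"tilt deg",np.degrees(np.arccos(-m[2,2])).round(2),"open",round(s["opening"]*1000,1),"F",s["ft_force"].round(1),"q",s["q"].round(2))
    d=np.array([x,y,z])-p
    print("shift units now-frame",(m.T@d/.025).round(2))
    if phi is not None:
        # full turn to vertical tool w/ phi
        f=np.radians(phi);G=np.array([[np.cos(f),np.sin(f),0],[np.sin(f),-np.cos(f),0],[0,0,-1]]).T
        r=(T.inv()*R.from_matrix(G.T if False else np.column_stack([[np.cos(f),np.sin(f),0],[np.sin(f),-np.cos(f),0],[0,0,-1]]))).as_rotvec()
        print("turn units",(np.degrees(r)/5).round(2))
        M=np.column_stack([[np.cos(f),np.sin(f),0],[np.sin(f),-np.cos(f),0],[0,0,-1]])
        print("shift units after turn",(M.T@d/.025).round(2))
if __name__=="__main__": go(*[float(a) for a in sys.argv[1:]])
E
python3 go.py .4543 -.1142 .2 -36
python3 - <<'E'
from meas import *
Q=[]
for nm in("top","side"):
    P=cloud(dict(np.load(f"pics/{nm}0.npz"))).reshape(-1,3)
    Q.append(P[(P[:,2]>.09)&(P[:,2]<.3)&(P[:,0]<.45)&(P[:,0]>.15)&(P[:,1]<0)&(P[:,1]>-.19)])
Q=np.vstack(Q);c=np.array([.4543,-.1142]);f=np.radians(-36)
d=Q[:,:2]-c;a=d@[np.cos(f),np.sin(f)];b=d@[-np.sin(f),np.cos(f)]
for nm,(h,w) in dict(alongx=(.0885,.0375),alongy=(.0375,.0885)).items():
    g=np.hypot(np.maximum(abs(a)-h,0),np.maximum(abs(b)-w,0));i=g.argmin();print(nm,"clear",g[i],Q[i])
print(Q[:,0].max())
E
```

```text
t 0.1 pos [ 236.6 -604.8  204.7] phi -68.64 tilt deg 0.09 open 93.9 F [0.7 0.  0.8] q [ 1.13  0.63  0.04  1.52 -0.03  1.   -0.02]
shift units now-frame [-15.1  -15.26   0.21]
turn units [-0.01  0.02 -6.53]
shift units after turn [ -4.49 -21.     0.19]
alongx clear 0.024407594753606036 [ 0.33710462 -0.09891229  0.11519869]
alongy clear 0.05283115965288795 [ 0.33697377 -0.12200516  0.12151358]
0.33723377443735186
```

Candidates, in top-view pixels:
- **Labels:** the banded white slab at (285,229). The white jar at (108,143) and the blue book at (197,306) are not it.
- **Block:** the rounded wooden block at (153,245). The wooden brush at (229,127) and the corks at (188,200) and (320,195) are not it.
- **Tape:** the brown roll at (361,235). The red roll at (373,200) is not it.
- **Pot:** the dark pot with the pale neck at (223,233). The pale jar at (108,143) is not it.

The close crop agrees with each choice, and so do the measured sizes (labels 112x49, block 90x46, tape Ø61 and 40 high, pot Ø60 and 62 high).

move_arm(motion="-0.75 -0.76 0 0 0 0 94;-0.75 -0.76 0 0 0 0 94;-0.75 -0.76 0 0 0 0 94;-0.75 -0.76 0 0 0 0 94;-0.75 -0.76 0 0 0 0 94;-0.75 -0.76 0 0 0 0 94;-0.75 -0.76 0 0 0 0 94;-0.75 -0.76 0 0 0 0 94;-0.75 -0.76 0 0 0 0 94;-0.75 -0.76 0 0 0 0 94;-0.75 -0.76 0 0 0 0 94;-0.75 -0.76 0 0 0 0 94;-0.75 -0.76 0 0 0 0 94;-0.75 -0.76 0 0 0 0 94;-0.75 -0.76 0 0 0 0 94;-0.75 -0.76 0 0 0 0 94;-0.75 -0.76 0 0 0 0 94;-0.75 -0.76 0 0 0 0 94;-0.75 -0.76 0 0 0 0 94;-0.75 -0.76 0 0 0 0 94")

```text
time_s: 1.77
tool_pos: [0.4542, -0.1164, 0.2054]
eef_rot: [0.826, -0.564, -0.0, 0.0]
ft_force: [0.4, 0.5, 0.8]
opening: 0.0937
```

move_arm(motion="0 0 0 0 0 -0.93 94;0 0 0 0 0 -0.93 94;0 0 0 0 0 -0.93 94;0 0 0 0 0 -0.93 94;0 0 0 0 0 -0.93 94;0 0 0 0 0 -0.93 94;0 0 0 0 0 -0.93 94;0 0 0 0 0 0 94;0 0 0 0 0 0 94")

```text
time_s: 2.52
tool_pos: [0.4539, -0.1178, 0.2053]
eef_rot: [0.95, -0.311, -0.0, -0.0]
ft_force: [-0.9, -0.5, -0.1]
opening: 0.0935
```

```bash
python3 go.py .4543 -.1142 .005 -36
```

```text
t 2.52 pos [ 453.9 -117.8  205.3] phi -36.23 tilt deg 0.03 open 93.5 F [-0.9 -0.5 -0.1] q [ 0.32  0.38 -0.17  2.    0.09  0.77 -0.53]
shift units now-frame [-0.07 -0.13  8.01]
turn units [ 0.    0.01 -0.05]
shift units after turn [-0.07 -0.13  8.01]
```

move_arm(motion="-0.07 -0.13 0.8 0 0 0 94;0 0 0.8 0 0 0 94;0 0 0.8 0 0 0 94;0 0 0.8 0 0 0 94;0 0 0.8 0 0 0 94;0 0 0.8 0 0 0 94;0 0 0.8 0 0 0 94;0 0 0.8 0 0 0 94;0 0 0.8 0 0 0 94;0 0 0.4 0 0 0 94;0 0 0 0 0 0 94;0 0 0 0 0 0 94")

```text
time_s: 3.52
tool_pos: [0.4544, -0.114, 0.0154]
eef_rot: [0.951, -0.31, -0.0, 0.0]
ft_force: [0.1, -0.7, 0.7]
opening: 0.0941
```

```bash
python3 go.py .4543 -.1142 .004 -36; python3 - <<'E'
from h import *
s=imaging.snapshot("side");save("s1",s,(230,100,380,260),4)
E
```

```text
t 3.52 pos [ 454.4 -114.    15.4] phi -36.13 tilt deg 0.05 open 94.1 F [ 0.1 -0.7  0.7] q [ 0.24  0.71 -0.08  2.16  0.18  0.28 -0.63]
shift units now-frame [0.   0.01 0.46]
turn units [ 0.01  0.01 -0.03]
shift units after turn [0.   0.01 0.46]
```

View pics/s1.png

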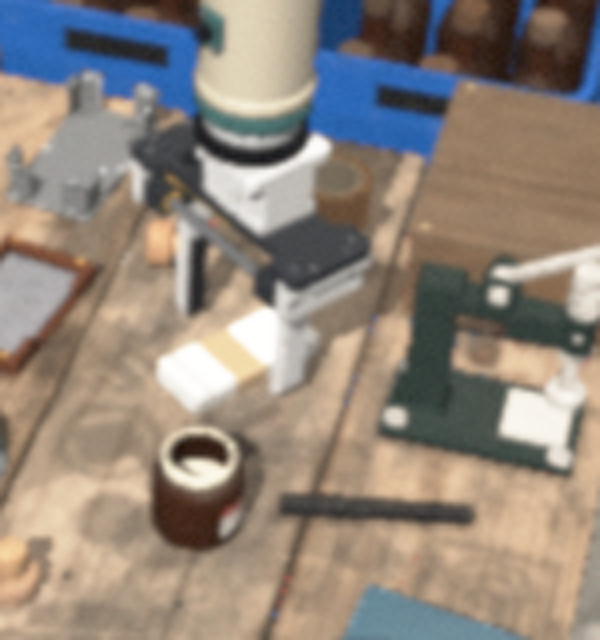

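The fingers straddle the band at about (235,335) in the crop, one on each side of the bundle. I'll go the last bit down, watching q6 because it is near its limit.

move_arm(motion="0 0 0.2 0 0 0 94;0 0 0.2 0 0 0 94;0 0 0 0 0 0 94")

```text
time_s: 3.82
tool_pos: [0.4547, -0.1141, 0.0054]
eef_rot: [0.951, -0.31, 0.0, -0.0]
ft_force: [0.4, 0.6, 1.0]
opening: 0.094
```

```bash
python3 go.py .4543 -.1142 .004 -36
```

```text
t 3.82 pos [ 454.7 -114.1    5.4] phi -36.11 tilt deg 0.01 open 94.0 F [0.4 0.6 1. ] q [ 0.24  0.73 -0.07  2.16  0.2   0.25 -0.64]
shift units now-frame [-0.01  0.01  0.06]
turn units [-0.   -0.   -0.02]
shift units after turn [-0.01  0.01  0.06]
```

Good height. Closing.

move_arm(motion="0 0 0 0 0 0 40;0 0 0 0 0 0 40;0 0 0 0 0 0 40;0 0 0 0 0 0 40;0 0 0 0 0 0 40;0 0 0 0 0 0 40;0 0 0 0 0 0 40;0 0 0 0 0 0 40;0 0 0 0 0 0 40;0 0 0 0 0 0 40", squeeze=25)

```text
time_s: 4.65
tool_pos: [0.4545, -0.114, 0.0055]
eef_rot: [0.951, -0.31, -0.0, 0.0]
ft_force: [-0.9, 1.1, 0.8]
opening: 0.0468
```

move_arm(motion="0 0 -0.4 0 0 0 40;0 0 -0.8 0 0 0 40;0 0 -0.8 0 0 0 40;0 0 -0.8 0 0 0 40;0 0 -0.8 0 0 0 40;0 0 -0.8 0 0 0 40;0 0 0 0 0 -1 40;0 0 0 0 0 -1 40;0 0 0 0 0 -1 40;0 0 0 0 0 -1 40;0 0 0 0 0 -1 40;0 0 0 0 0 -1 40;0 0 0 0 0 0 40;0 0 0 0 0 0 40")

```text
time_s: 5.82
tool_pos: [0.4545, -0.1142, 0.1159]
eef_rot: [0.999, -0.054, 0.0, 0.0]
ft_force: [-0.3, -0.2, -0.9]
opening: 0.0463
```

```bash
python3 go.py .632 -.302 .10 -5.8; python3 - <<'E'
from h import *
s=imaging.snapshot("side");save("s2",s,(200,80,380,260),4)
E
```

```text
t 5.82 pos [ 454.5 -114.2  115.9] phi -6.24 tilt deg 0.02 open 46.3 F [-0.3 -0.2 -0.9] q [ 0.4   0.53 -0.3   2.09  0.29  0.56 -0.22]
shift units now-frame [7.87 6.69 0.64]
turn units [ 0.   -0.   -0.09]
shift units after turn [7.82 6.75 0.64]
```

View pics/s2.png

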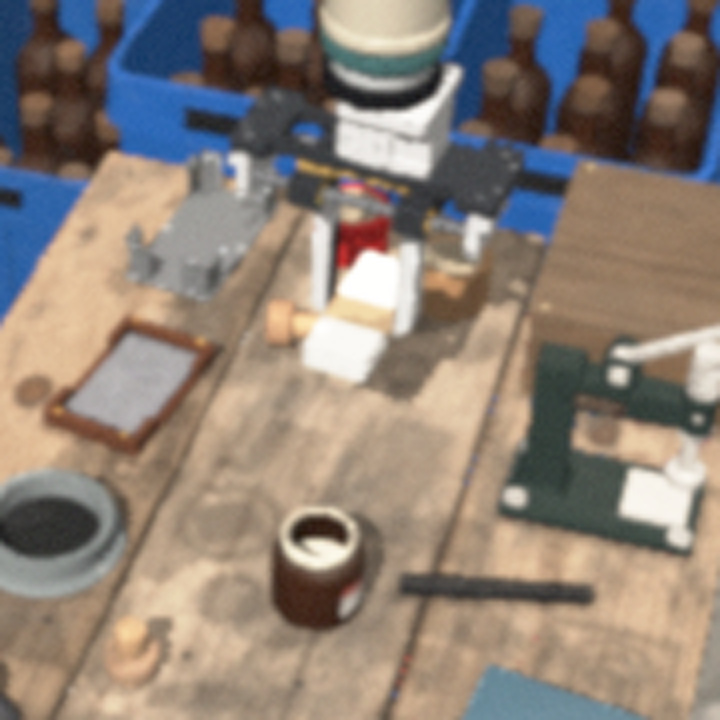

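move_arm(motion="0.78 0.67 0 0 0 0 40;0.78 0.67 0 0 0 0 40;0.78 0.67 0 0 0 0 40;0.78 0.67 0 0 0 0 40;0.78 0.67 0 0 0 0 40;0.78 0.67 0 0 0 0 40;0.78 0.67 0 0 0 0 40;0.78 0.67 0 0 0 0 40;0.78 0.67 0 0 0 0 40;0.78 0.67 0 0 0 -0.09 40;0 0 0 0 0 0 40;0 0 0 0 0 0 40")

```text
time_s: 6.87
tool_pos: [0.6306, -0.3021, 0.1148]
eef_rot: [0.999, -0.051, -0.0, 0.0]
ft_force: [-1.1, 0.6, -1.2]
opening: 0.0463
```

```bash
python3 go.py .6325 -.3025 .0095 -5.8; python3 - <<'E'
from h import *
s=imaging.snapshot("top");save("t2",s,(300,100,440,240),4)
s=imaging.snapshot("side");save("s3",s,(200,60,320,180),5)
E
```

```text
t 6.87 pos [ 630.6 -302.1  114.8] phi -5.81 tilt deg 0.04 open 46.3 F [-1.1  0.6 -1.2] q [ 0.58  0.81 -0.32  1.44  0.29  0.94  0.08]
shift units now-frame [0.08 0.01 4.21]
turn units [ 0.    0.01 -0.  ]
shift units after turn [0.08 0.01 4.21]
```

View pics/t2.png

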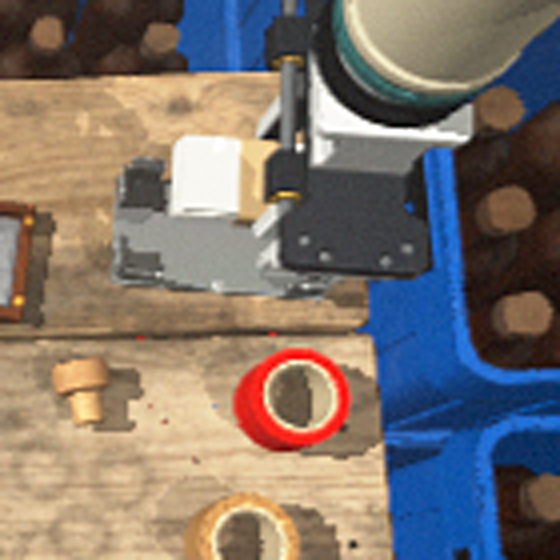

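View pics/s3.png

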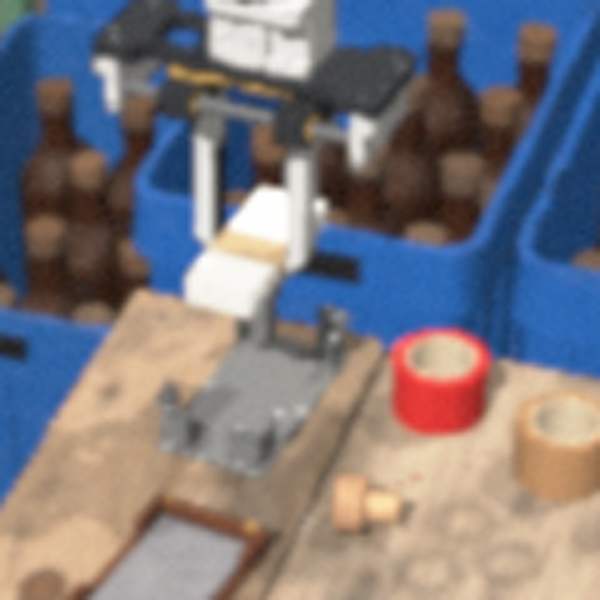

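The bundle is held over the plate (t2 about (215,180), s3 about (245,250)). I'll check its tilt and heading before lowering.

```bash
python3 - <<'E'
from meas import *
s=imaging.snapshot("side");P=cloud(s);hsv=cv2.cvtColor(s["color"],cv2.COLOR_BGR2HSV)
m=(abs(P[...,0]-.632)<.06)&(abs(P[...,1]+.302)<.08)&(P[...,2]>.105)&(P[...,2]<.145)
Q=P[m];print(len(Q),rect(Q),Q[:,2].min(),Q[:,2].max())
A=np.c_[Q[:,:2]-Q[:,:2].mean(0),np.ones(len(Q))]
w=(Q[:,2]>.118)
for _ in range(5):
    k=np.linalg.lstsq(A[w],Q[w,2],rcond=None)[0];w=abs(A@k-Q[:,2])<.004
print("slopes deg",np.degrees(k[:2]),"z",k[2],w.sum(),rect(Q[w]))
E
```

```text
434 (array([ 627.8, -298.7]), array([118.4,  70.5]), 'long axis ang from x', 71.7) 0.1057475681100215 0.14493020330827822
slopes deg [-0.70651044  0.32759568] z 0.1240732223900619 299 (array([ 629.2, -298.3]), array([116.8,  67.9]), 'long axis ang from x', 71.7)
```

```bash
python3 - <<'E'
from meas import *
for nm in("side","top"):
    s=imaging.snapshot(nm);P=cloud(s);hsv=cv2.cvtColor(s["color"],cv2.COLOR_BGR2HSV)
    for lab,c in (("white",(hsv[...,1]<40)&(hsv[...,2]>185)),("all",hsv[...,2]>0)):
        m=c&(abs(P[...,0]-.632)<.06)&(P[...,1]>-.285)&(P[...,1]<-.2)&(P[...,2]>.118)&(P[...,2]<.130)
        Q=P[m]
        ok=np.array([ (abs(Q[:,1]-y)<.004).sum()>3 for y in Q[:,1]])
        print(nm,lab,len(Q),rect(Q),"ymax",Q[:,1].max())
        for y in(-.25,-.26,-.27,-.28):
            q=Q[abs(Q[:,1]-y)<.005];print(y,len(q),(q[:,0].min().round(4),q[:,0].max().round(4)) if len(q) else "")
E
```

```text
side white 132 (array([ 633.4, -261.6]), array([40. , 45.7]), 'long axis ang from x', 173.8) ymax -0.24211261567843267
-0.25 42 (np.float64(0.6118), np.float64(0.6543))
-0.26 33 (np.float64(0.6116), np.float64(0.6567))
-0.27 28 (np.float64(0.6091), np.float64(0.6551))
-0.28 19 (np.float64(0.6104), np.float64(0.6539))
side all 151 (array([ 632.9, -263.1]), array([42.3, 47. ]), 'long axis ang from x', 177.6) ymax -0.24211261567843267
-0.25 43 (np.float64(0.6118), np.float64(0.6557))
-0.26 34 (np.float64(0.6101), np.float64(0.6567))
-0.27 28 (np.float64(0.6091), np.float64(0.6551))
-0.28 36 (np.float64(0.6086), np.float64(0.6539))
top white 305 (array([ 635.3, -263. ]), array([35.2, 45.9]), 'long axis ang from x', 174.4) ymax -0.24368057729520942
-0.25 87 (np.float64(0.6136), np.float64(0.6588))
-0.26 83 (np.float64(0.6138), np.float64(0.6583))
-0.27 86 (np.float64(0.6111), np.float64(0.6579))
-0.28 44 (np.float64(0.6113), np.float64(0.6554))
top all 361 (array([ 634.1, -266.3]), array([41.6, 47.6]), 'long axis ang from x', 173.7) ymax -0.24368057729520942
-0.25 90 (np.float64(0.6136), np.float64(0.6588))
-0.26 84 (np.float64(0.6138), np.float64(0.6583))
-0.27 92 (np.float64(0.6111), np.float64(0.6579))
-0.28 90 (np.float64(0.6086), np.float64(0.656))
```

move_arm(motion="0.08 0.08 0.4 0 0 0 40;0 0 0.4 0 0 0 40;0 0 0.4 0 0 0 40;0 0 0.4 0 0 0 40;0 0 0.4 0 0 0 40;0 0 0.4 0 0 0 40;0 0 0.4 0 0 0 40;0 0 0.4 0 0 0 40;0 0 0.4 0 0 0 40;0 0 0.4 0 0 0 40;0 0 0 0 0 0 40;0 0 0 0 0 0 40")

```text
time_s: 8.12
tool_pos: [0.6321, -0.3033, 0.0147]
eef_rot: [0.999, -0.049, -0.001, -0.0]
ft_force: [0.3, -0.2, -1.0]
opening: 0.0465
```

```bash
python3 go.py .6325 -.3035 .0100 -5.8
```

```text
t 8.12 pos [ 632.1 -303.3   14.7] phi -5.64 tilt deg 0.07 open 46.5 F [ 0.3 -0.2 -1. ] q [ 0.56  0.94 -0.29  1.48  0.33  0.77  0.05]
shift units now-frame [0.02 0.01 0.19]
turn units [-0.    0.01  0.03]
shift units after turn [0.02 0.01 0.19]
```

move_arm(motion="0 0 0.1 0 0 0 40;0 0 0.08 0 0 0 40;0 0 0 0 0 0 40;0 0 0 0 0 0 70;0 0 0 0 0 0 70;0 0 0 0 0 0 70;0 0 0 0 0 0 70;0 0 0 0 0 0 70;0 0 -0.4 0 0 0 70;0 0 -0.8 0 0 0 70;0 0 -0.8 0 0 0 70;0 0 -0.8 0 0 0 70;0 0 -0.8 0 0 0 70;0 0 -0.8 0 0 0 70;0 0 -0.8 0 0 0 70;0 0 0 0 0 0 70")

```text
time_s: 9.45
tool_pos: [0.6355, -0.3044, 0.1465]
eef_rot: [0.999, -0.049, 0.004, 0.001]
ft_force: [0.7, 0.5, 0.8]
opening: 0.07
```

```bash
python3 go.py .4195 .2155 .15 8.2;  python3 - <<'E'
from h import *
s=imaging.snapshot("side");save("s4",s,(200,60,320,180),5)
E
```

```text
t 9.45 pos [ 635.5 -304.4  146.5] phi -5.66 tilt deg 0.48 open 70.0 F [0.7 0.5 0.8] q [ 0.58  0.78 -0.33  1.41  0.28  0.99  0.09]
shift units now-frame [-10.64 -19.84  -0.27]
turn units [ 0.04 -0.09 -2.77]
shift units after turn [ -5.58 -21.82  -0.14]
```

View pics/s4.png

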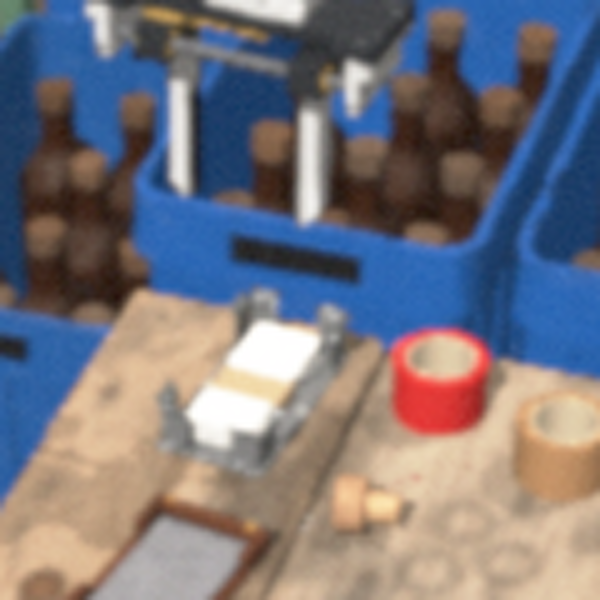

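Labels lie flat on the plate inside the four angles (s4 about (255,380)). Next, the block.

move_arm(motion="-0.53 -0.99 0 0 0 0 70;-0.53 -0.99 0 0 0 0 80;-0.53 -0.99 0 0 0 0 80;-0.53 -0.99 0 0 0 0 80;-0.53 -0.99 0 0 0 0 80;-0.53 -0.99 0 0 0 0 80;-0.53 -0.99 0 0 0 0 80;-0.53 -0.99 0 0 0 0 80;-0.53 -0.99 0 0 0 0 80;-0.53 -0.99 0 0 0 0 80;-0.53 -0.99 0 0 0 0 80;-0.53 -0.99 0 0 0 0 80;-0.53 -0.99 0 0 0 0 80;-0.53 -0.99 0 0 0 0 80;-0.53 -0.99 0 0 0 0 80;-0.53 -0.99 0 0 0 0 80;-0.53 -0.99 0 0 0 0 80;-0.53 -0.99 0 0 0 0 80;-0.53 -0.99 0 0 0 0 80;-0.53 -0.99 0 0 0 0 80")

```text
time_s: 11.17
tool_pos: [0.4162, 0.2159, 0.1404]
eef_rot: [0.999, -0.049, -0.001, 0.0]
ft_force: [0.8, 0.5, -0.1]
opening: 0.0798
```

move_arm(motion="0 0 0 0 0 -0.92 80;0 0 0 0 0 -0.92 80;0 0 0 0 0 -0.92 80;0 0 0 0 0 0 80;0 0 0 0 0 0 80")

```text
time_s: 11.58
tool_pos: [0.417, 0.2148, 0.1405]
eef_rot: [0.998, 0.07, -0.001, 0.0]
ft_force: [-0.4, 0.5, 0.2]
opening: 0.0799
```

```bash
python3 go.py .4195 .2158 .003 8.2;  python3 - <<'E'
from meas import *
s=imaging.snapshot("top");save("t5",s,(250,90,420,230),4)
P=cloud(s);m=(abs(P[...,0]-.6325)<.07)&(abs(P[...,1]+.3025)<.075)&(P[...,2]>.012)&(P[...,2]<.022)&(s["color"].min(-1)>150)
print(m.sum(),rect(P[m]),np.median(P[m],0))
E
```

```text
t 11.58 pos [417.  214.8 140.5] phi 8.03 tilt deg 0.06 open 79.9 F [-0.4  0.5  0.2] q [-0.27  0.5  -0.38  2.07  0.3   0.63 -0.71]
shift units now-frame [ 0.11 -0.03  5.5 ]
turn units [ 0.    0.01 -0.03]
shift units after turn [ 0.1  -0.02  5.5 ]
757 (array([ 629.9, -304.9]), array([113. ,  57.3]), 'long axis ang from x', 81.6) [ 0.633444   -0.30522811  0.01877543]
```

View pics/t5.png

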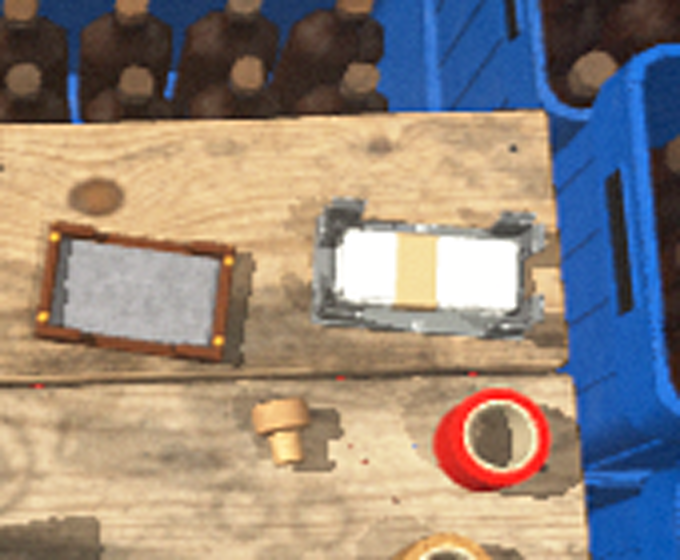

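Labels centred, top face at z = 18.8 mm (18 expected): seated. Going down to the block.

move_arm(motion="0.1 -0.03 0.6 0 0 0 80;0 0 0.6 0 0 0 80;0 0 0.6 0 0 0 80;0 0 0.6 0 0 0 80;0 0 0.6 0 0 0 80;0 0 0.6 0 0 0 80;0 0 0.6 0 0 0 80;0 0 0.6 0 0 0 80;0 0 0.5 0 0 0 80;0 0 0 0 0 0 80;0 0 0 0 0 0 80")

```text
time_s: 12.55
tool_pos: [0.4194, 0.2159, 0.0081]
eef_rot: [0.998, 0.071, -0.001, 0.001]
ft_force: [0.4, -0.8, 0.3]
opening: 0.0799
```

```bash
python3 go.py .4195 .2158 .003 8.2;  python3 - <<'E'
from h import *
s=imaging.snapshot("side");save("s6",s,(200,200,340,340),4)
E
```

```text
t 12.55 pos [419.4 215.9   8.1] phi 8.1 tilt deg 0.09 open 79.9 F [ 0.4 -0.8  0.3] q [-0.4   0.73 -0.2   2.15  0.46  0.3  -0.85]
shift units now-frame [0.  0.  0.2]
turn units [ 0.01  0.01 -0.02]
shift units after turn [0.  0.  0.2]
```

View pics/s6.png

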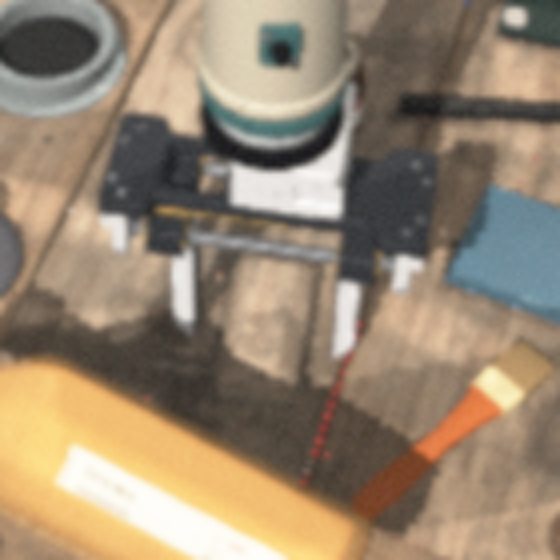

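The block is not between the fingers in the side view (crop about (265,320) is bare bench). I'll find it before doing anything else.

```bash
python3 - <<'E'
from h import *
for n in("top","side"):
    s=imaging.snapshot(n);save(n+"7",s,scale=1.5);np.savez(f"pics/{n}7.npz",**s)
E
```

```text
(no output)
```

View pics/top7.png

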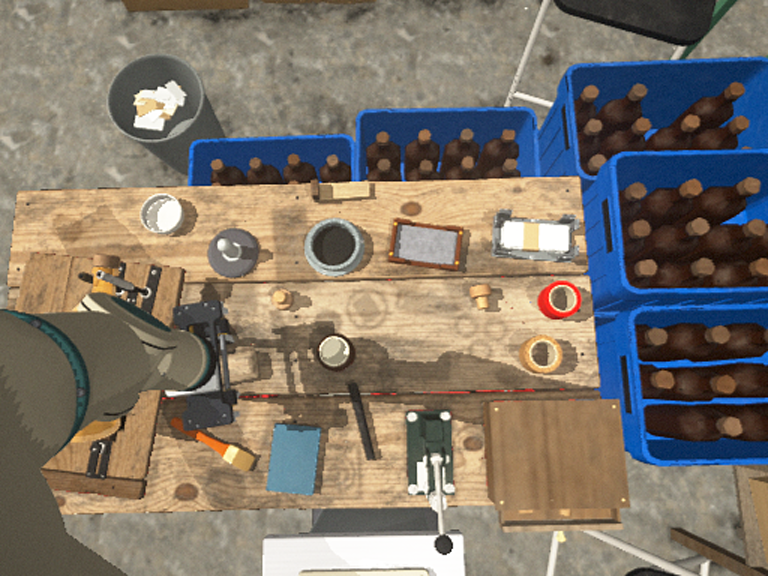

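View pics/side7.png

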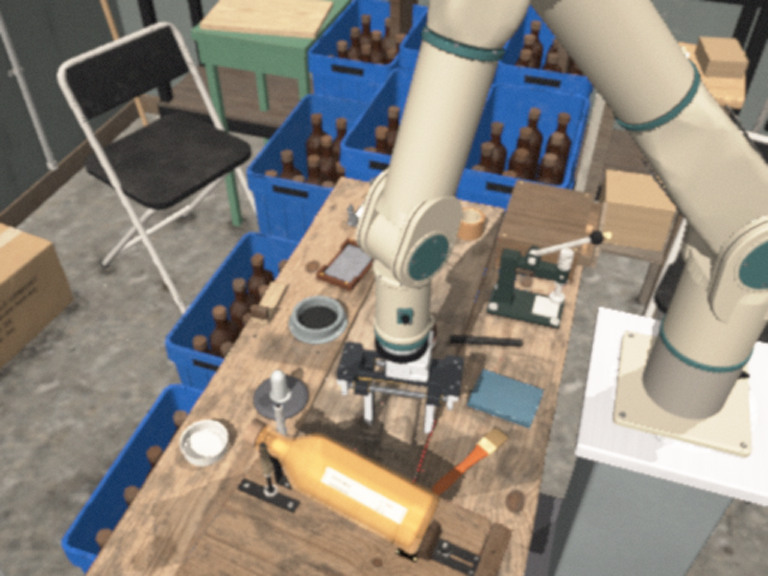

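```bash
python3 - <<'E'
from meas import *
s=dict(np.load("pics/side7.npz"));P=cloud(s)
Q=sel(P,(.42,.216),.06,.015,.04);print(len(Q),rect(Q),np.median(Q,0))
save("s7c",s,(225,235,310,310),8)
im=s["color"][235:310,225:310]; cv2.imwrite("pics/s7d.png",cv2.resize(cv2.convertScaleAbs(im,alpha=1.8),None,fx=8,fy=8,interpolation=cv2.INTER_CUBIC))
E
```

```text
713 (array([418.1, 215.6]), array([95.7, 88.3]), 'long axis ang from x', 57.5) [0.41648907 0.22382144 0.02779946]
```

View pics/s7d.png

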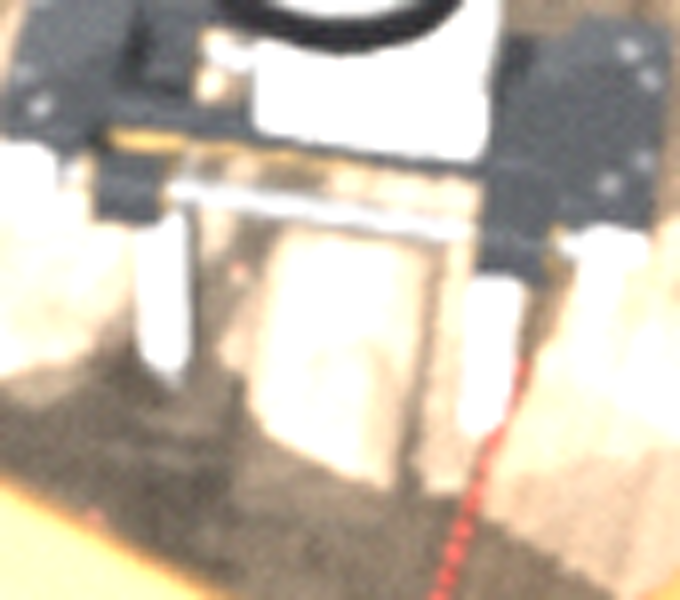

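I was wrong: depth puts it there (713 points, median z = 28 mm) and the brightened crop shows it at (330,340), between the fingers. In shadow it blends with the bench. Continuing.

move_arm(motion="0 0 0.1 0 0 0 80;0 0 0.09 0 0 0 80;0 0 0 0 0 0 80;0 0 0 0 0 0 38;0 0 0 0 0 0 38;0 0 0 0 0 0 38;0 0 0 0 0 0 38;0 0 0 0 0 0 38;0 0 0 0 0 0 38;0 0 0 0 0 0 38;0 0 0 0 0 0 38;0 0 0 0 0 0 38", squeeze=25)

```text
time_s: 13.7
tool_pos: [0.4198, 0.2162, 0.0037]
eef_rot: [0.997, 0.071, -0.0, 0.0]
ft_force: [-0.2, 0.6, 0.8]
opening: 0.0455
```

```bash
python3 go.py .4195 .2158 .003 8.2
```

```text
t 13.7 pos [419.8 216.2   3.7] phi 8.16 tilt deg 0.0 open 45.5 F [-0.2  0.6  0.8] q [-0.41  0.74 -0.19  2.15  0.47  0.29 -0.85]
shift units now-frame [-0.01  0.02  0.03]
turn units [ 0.    0.   -0.01]
shift units after turn [-0.01  0.02  0.03]
```

move_arm(motion="0 0 -0.3 0 0 0 38;0 0 -0.7 0 0 0 38;0 0 -0.8 0 0 0 38;0 0 -0.8 0 0 0 38;0 0 -0.8 0 0 0 38;0 0 -0.8 0 0 0 38;0 0 -0.4 0 0 0.9 38;0 0 0 0 0 0.9 38;0 0 0 0 0 0.9 38;0 0 0 0 0 0.9 38;0 0 0 0 0 0 38;0 0 0 0 0 0 38")

```text
time_s: 14.7
tool_pos: [0.4197, 0.2162, 0.1191]
eef_rot: [0.996, -0.085, 0.0, 0.0]
ft_force: [-0.4, -0.3, -0.3]
opening: 0.0456
```

```bash
python3 go.py .6260 -.1165 .11 -9.8; python3 - <<'E'
from meas import *
s=imaging.snapshot("side");save("s8",s,(200,160,340,310),4)
E
```

```text
t 14.7 pos [419.7 216.2 119.1] phi -9.71 tilt deg 0.02 open 45.6 F [-0.4 -0.3 -0.3] q [-0.34  0.53 -0.28  2.08  0.26  0.56 -0.97]
shift units now-frame [10.38 11.73  0.37]
turn units [ 0.   -0.    0.02]
shift units after turn [10.4  11.71  0.36]
```

View pics/s8.png

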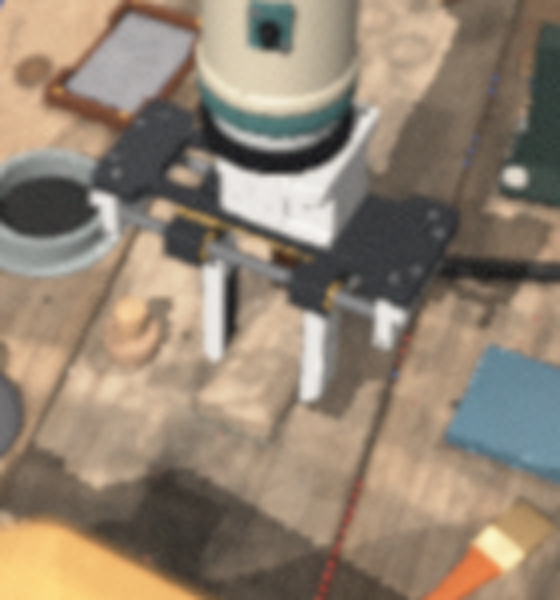

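Held, the block's near end at crop (240,400). Carrying it to the rest.

move_arm(motion="0.65 0.73 0 0 0 0 38;0.65 0.73 0 0 0 0 38;0.65 0.73 0 0 0 0 38;0.65 0.73 0 0 0 0 38;0.65 0.73 0 0 0 0 38;0.65 0.73 0 0 0 0 38;0.65 0.73 0 0 0 0 38;0.65 0.73 0 0 0 0 38;0.65 0.73 0 0 0 0 38;0.65 0.73 0 0 0 0 38;0.65 0.73 0 0 0 0 38;0.65 0.73 0 0 0 0 38;0.65 0.73 0 0 0 0 38;0.65 0.73 0 0 0 0 38;0.65 0.73 0 0 0 0 38;0.65 0.73 0 0 0 0 38;0 0 0 0 0 0 38;0 0 0 0 0 0 38")

```text
time_s: 16.25
tool_pos: [0.6259, -0.1176, 0.1181]
eef_rot: [0.996, -0.087, -0.0, 0.0]
ft_force: [-0.2, 0.6, -0.3]
opening: 0.0458
```

```bash
python3 go.py .6260 -.1165 .0105 -9.8; python3 - <<'E'
from meas import *
s=imaging.snapshot("side");save("s9",s,(180,60,320,200),4)
s2=imaging.snapshot("top");save("t9",s2,(230,90,360,220),4)
for s in (s,s2):
    P=cloud(s)
    m=(abs(P[...,0]-.627)<.06)&(abs(P[...,1]+.117)<.06)&(P[...,2]>.12)&(P[...,2]<.152)
    # far from fingers in y
    for y in (-.075,-.085,-.095,-.14,-.15):
        q=P[m&(abs(P[...,1]-y)<.005)]
        if len(q)>4: print(y,len(q),q[:,0].min().round(4),q[:,0].max().round(4),q[:,2].max().round(4))
    q=P[m];print(q[:,1].min(),q[:,1].max())
E
```

```text
t 16.25 pos [ 625.9 -117.6  118.1] phi -9.95 tilt deg 0.05 open 45.8 F [-0.2  0.6 -0.3] q [ 0.33  0.73 -0.32  1.63  0.29  0.83 -0.28]
shift units now-frame [ 0.   -0.05  4.31]
turn units [ 0.    0.01 -0.03]
shift units after turn [-0.   -0.05  4.31]
-0.075 103 0.6074 0.6541 0.1464
-0.085 54 0.6077 0.6544 0.1494
-0.095 49 0.5917 0.6445 0.1476
-0.14 12 0.6164 0.6384 0.1473
-0.15 19 0.596 0.6372 0.1482
-0.15826181240020676 -0.06814008173549169
-0.075 69 0.6103 0.6549 0.145
-0.085 22 0.6116 0.6548 0.1467
-0.15 8 0.5984 0.636 0.1437
-0.1626150961423277 -0.06934835857015004
```

View pics/s9.png

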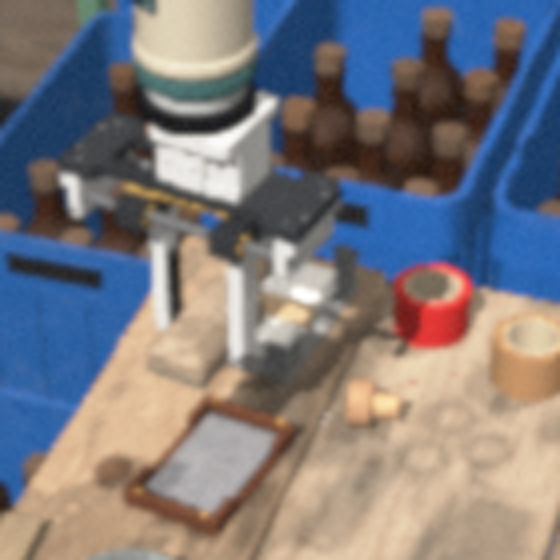

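View pics/t9.png

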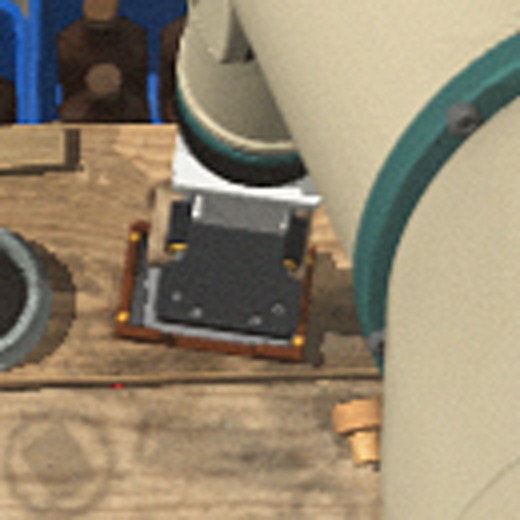

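move_arm(motion="0 0 0.5 0 0 0 38;0 0 0.5 0 0 0 38;0 0 0.5 0 0 0 38;0 0 0.5 0 0 0 38;0 0 0.5 0 0 0 38;0 0 0.5 0 0 0 38;0 0 0.4 0 0 0 38;0 0 0.4 0 0 0 38;0 0 0.3 0 0 0 38;0 0 0 0 0 0 38;0 0 0 0 0 0 38")

```text
time_s: 17.27
tool_pos: [0.626, -0.1158, 0.0159]
eef_rot: [0.996, -0.086, -0.0, -0.0]
ft_force: [-0.1, 0.4, -1.1]
opening: 0.0456
```

```bash
python3 go.py .6260 -.1165 .0105 -9.8
```

```text
t 17.27 pos [ 626.  -115.8   15.9] phi -9.84 tilt deg 0.03 open 45.6 F [-0.1  0.4 -1.1] q [ 0.3   0.86 -0.27  1.68  0.34  0.64 -0.33]
shift units now-frame [0.01 0.03 0.22]
turn units [-0.    0.01 -0.01]
shift units after turn [0.   0.03 0.22]
```

move_arm(motion="0 0.03 0.12 0 0 0 38;0 0 0.11 0 0 0 38;0 0 0 0 0 0 38;0 0 0 0 0 0 64;0 0 0 0 0 0 64;0 0 0 0 0 0 64;0 0 0 0 0 0 64;0 0 0 0 0 0 64;0 0 -0.4 0 0 0 64;0 0 -0.8 0 0 0 64;0 0 -0.8 0 0 0 64;0 0 -0.8 0 0 0 64;0 0 -0.8 0 0 0 64;0 0 -0.8 0 0 0 64;0 0 -0.4 0 0 0 94;0 0 0 0 0 0 94")

```text
time_s: 18.6
tool_pos: [0.6279, -0.1168, 0.1336]
eef_rot: [0.996, -0.086, 0.003, 0.0]
ft_force: [0.4, -0.7, 0.5]
opening: 0.0741
```

```bash
python3 go.py .4315 -.2968 .13 -60; python3 - <<'E'
from meas import *
s=imaging.snapshot("side");save("s10",s,(180,90,320,230),4)
P=cloud(s);Q=sel(P,(.626,-.1165),.055,.03,.06);print(len(Q),rect(Q),np.median(Q,0),Q[:,2].max())
E
```

```text
t 18.6 pos [ 627.9 -116.8  133.6] phi -9.85 tilt deg 0.31 open 74.1 F [ 0.4 -0.7  0.5] q [ 0.34  0.71 -0.33  1.62  0.28  0.86 -0.28]
shift units now-frame [-6.51  8.44  0.11]
turn units [-0.03 -0.06 10.03]
shift units after turn [ 2.31 10.4   0.14]
235 (array([ 623. , -115.2]), array([83.2, 41.7]), 'long axis ang from x', 79.0) [ 0.62241397 -0.11254924  0.03559484] 0.043130011403424984
```

View pics/s10.png

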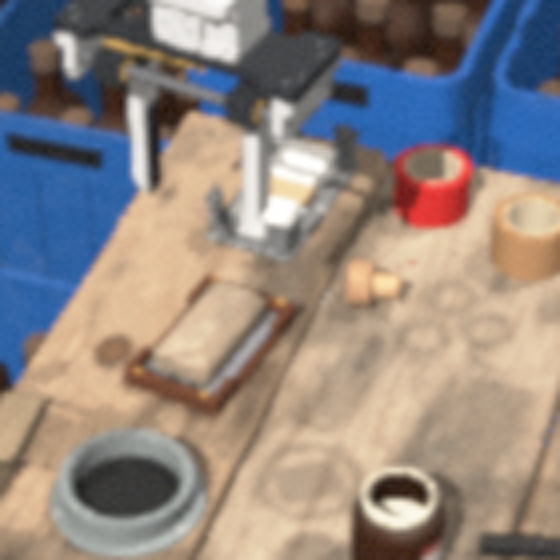

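Block lies flat in the rest (crop about (205,330)); its top rose by the expected 6 mm. Next, the tape.

move_arm(motion="-0.54 0.7 0 0 0 0 94;-0.54 0.7 0 0 0 0 94;-0.54 0.7 0 0 0 0 94;-0.54 0.7 0 0 0 0 94;-0.54 0.7 0 0 0 0 94;-0.54 0.7 0 0 0 0 94;-0.54 0.7 0 0 0 0 94;-0.54 0.7 0 0 0 0 94;-0.54 0.7 0 0 0 0 94;-0.54 0.7 0 0 0 0 94;-0.54 0.7 0 0 0 0 94;-0.54 0.7 0 0 0 0 94;0 0 0 0 0 0 94")

```text
time_s: 19.73
tool_pos: [0.425, -0.2991, 0.1289]
eef_rot: [0.996, -0.089, -0.003, 0.0]
ft_force: [-1.3, 0.5, 0.3]
opening: 0.0939
```

move_arm(motion="0 0 0 0 0 0.9 94;0 0 0 0 0 0.9 94;0 0 0 0 0 0.9 94;0 0 0 0 0 0.9 94;0 0 0 0 0 0.9 94;0 0 0 0 0 0.9 94;0 0 0 0 0 0.9 94;0 0 0 0 0 0.9 94;0 0 0 0 0 0.9 94;0 0 0 0 0 0.9 94;0 0 0 0 0 1 94;0 0 0 0 0 0 94;0 0 0 0 0 0 94")

```text
time_s: 20.82
tool_pos: [0.4303, -0.2951, 0.1297]
eef_rot: [0.867, -0.497, -0.001, -0.0]
ft_force: [-0.8, 0.5, -0.4]
opening: 0.0941
```

```bash
python3 go.py .4315 -.2968 .010 -60; python3 - <<'E'
from meas import *
s=imaging.snapshot("side");save("s11",s,(230,60,370,200),4)
P=cloud(s);Q=sel(P,(.43,-.297),.05,.034,.05);print(len(Q),circ(Q),np.median(Q,0))
E
```

```text
t 20.82 pos [ 430.3 -295.1  129.7] phi -59.66 tilt deg 0.09 open 94.1 F [-0.8  0.5 -0.4] q [ 0.62  0.55 -0.1   1.95  0.09  0.65 -0.58]
shift units now-frame [ 0.09 -0.01  4.79]
turn units [0.01 0.02 0.07]
shift units after turn [ 0.08 -0.    4.79]
155 (array([ 429.4, -295.1]), 34.2) [ 0.42897704 -0.29004348  0.03888908]
```

View pics/s11.png

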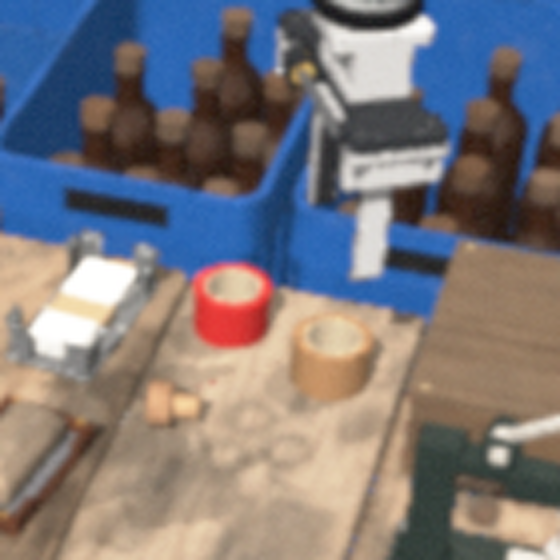

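move_arm(motion="0.08 0 0.6 0 0 0 94;0 0 0.6 0 0 0 94;0 0 0.6 0 0 0 94;0 0 0.6 0 0 0 94;0 0 0.5 0 0 0 94;0 0 0.4 0 0 0 94;0 0 0.4 0 0 0 94;0 0 0.4 0 0 0 94;0 0 0.3 0 0 0 94;0 0 0.3 0 0 0 94;0 0 0 0 0 0 94;0 0 0 0 0 0 94")

```text
time_s: 21.87
tool_pos: [0.4313, -0.2975, 0.0127]
eef_rot: [0.867, -0.499, -0.0, -0.0]
ft_force: [-0.3, 0.6, 1.1]
opening: 0.0939
```

```bash
python3 go.py .4315 -.2968 .010 -60; python3 - <<'E'
from meas import *
s=imaging.snapshot("side");save("s12",s,(230,60,370,200),4)
E
```

```text
t 21.87 pos [ 431.3 -297.5   12.7] phi -59.83 tilt deg 0.03 open 93.9 F [-0.3  0.6  1.1] q [ 0.59  0.75 -0.07  2.01  0.12  0.38 -0.61]
shift units now-frame [-0.02 -0.02  0.11]
turn units [0.   0.01 0.03]
shift units after turn [-0.02 -0.02  0.11]
```

View pics/s12.png

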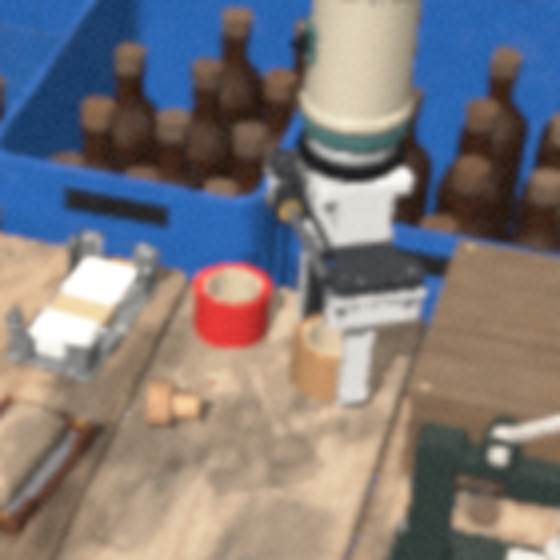

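move_arm(motion="0 0 0 0 0 0 52;0 0 0 0 0 0 52;0 0 0 0 0 0 52;0 0 0 0 0 0 52;0 0 0 0 0 0 52;0 0 0 0 0 0 52;0 0 0 0 0 0 52;0 0 0 0 0 0 52;0 0 -0.3 0 0 0 52;0 0 -0.7 0 0 0 52;0 0 -0.8 0 0 0 52;0 0 -0.8 0 0 0 52;0 0 -0.8 0 0 0 52;0 0 -0.8 0 0 0 52;0 0 -0.6 0 0 0 52;0 0 0 0 0 0 52", squeeze=22)

```text
time_s: 23.25
tool_pos: [0.4333, -0.2988, 0.1361]
eef_rot: [0.867, -0.499, 0.003, 0.0]
ft_force: [0.1, 0.4, -1.6]
opening: 0.0594
```

```bash
python3 go.py .622 .2185 .13 -15; python3 - <<'E'
from meas import *
s=imaging.snapshot("side");save("s13",s,(230,60,370,200),4)
E
```

```text
t 23.25 pos [ 433.3 -298.8  136.1] phi -59.85 tilt deg 0.35 open 59.4 F [ 0.1  0.4 -1.6] q [ 0.62  0.55 -0.11  1.94  0.09  0.66 -0.58]
shift units now-frame [-14.1  -16.92   0.21]
turn units [-0.01 -0.07 -8.97]
shift units after turn [  1.94 -21.94   0.24]
```

View pics/s13.png

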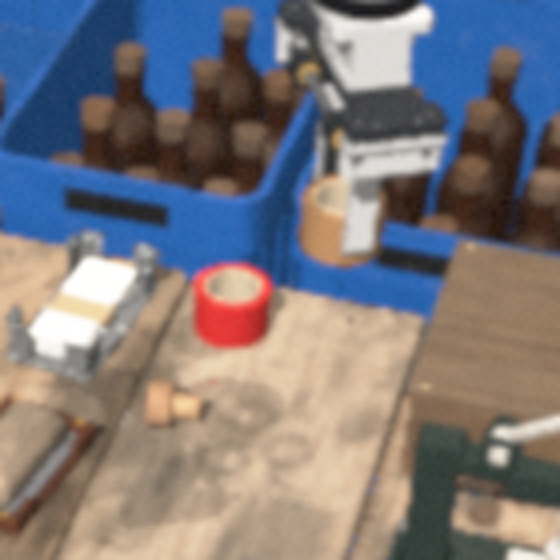

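The tape is held and clear of the bench (crop about (340,220)).

move_arm(motion="-0.7 -0.84 0 0 0 0 52;-0.7 -0.84 0 0 0 0 52;-0.7 -0.84 0 0 0 0 52;-0.7 -0.84 0 0 0 0 52;-0.7 -0.84 0 0 0 0 52;-0.7 -0.84 0 0 0 0 52;-0.7 -0.84 0 0 0 0 52;-0.7 -0.84 0 0 0 0 52;-0.7 -0.84 0 0 0 0 52;-0.7 -0.84 0 0 0 0 52;-0.7 -0.84 0 0 0 0 52;-0.7 -0.84 0 0 0 0 52;-0.7 -0.84 0 0 0 0 52;-0.7 -0.84 0 0 0 0 52;-0.7 -0.84 0 0 0 0 52;-0.7 -0.84 0 0 0 0 52;-0.7 -0.84 0 0 0 0 52;-0.7 -0.84 0 0 0 0 52;-0.7 -0.84 0 0 0 0 52;0 0 0 0 0 0 52")

```text
time_s: 24.97
tool_pos: [0.6093, 0.1983, 0.1312]
eef_rot: [0.869, -0.496, -0.001, -0.002]
ft_force: [-0.2, 1.5, -0.8]
opening: 0.0596
```

move_arm(motion="0 0 0 0 0 -0.9 52;0 0 0 0 0 -0.9 52;0 0 0 0 0 -0.9 52;0 0 0 0 0 -0.9 52;0 0 0 0 0 -0.9 52;0 0 0 0 0 -0.9 52;0 0 0 0 0 -0.9 52;0 0 0 0 0 -0.9 52;0 0 0 0 0 -0.9 52;0 0 0 0 0 -0.9 52;0 0 0 0 0 0 52;0 0 0 0 0 0 52")

```text
time_s: 25.97
tool_pos: [0.6087, 0.1897, 0.1317]
eef_rot: [0.991, -0.13, -0.001, 0.0]
ft_force: [-0.7, -0.3, 0.2]
opening: 0.0592
```

```bash
python3 go.py .622 .2185 .0225 -15; python3 - <<'E'
from meas import *
s=imaging.snapshot("side");save("s14",s,(120,160,290,320),4)
P=cloud(s);Q=sel(P,(.61,.205),.06,.145,.17);print(len(Q),circ(Q) if len(Q)>5 else "")
s=imaging.snapshot("top");save("t14",s,(90,100,250,230),4)
P=cloud(s);Q=sel(P,(.61,.205),.06,.145,.17);print(len(Q),circ(Q) if len(Q)>5 else "")
E
```

```text
t 25.97 pos [608.7 189.7 131.7] phi -14.98 tilt deg 0.12 open 59.2 F [-0.7 -0.3  0.2] q [-0.19  0.7  -0.27  1.62  0.23  0.85 -0.81]
shift units now-frame [ 0.22 -1.26  4.37]
turn units [0.01 0.02 0.  ]
shift units after turn [ 0.22 -1.25  4.37]
412 (array([608.8, 190.4]), 43.7)
347 (array([609.8, 188.1]), 42.4)
```

View pics/s14.png

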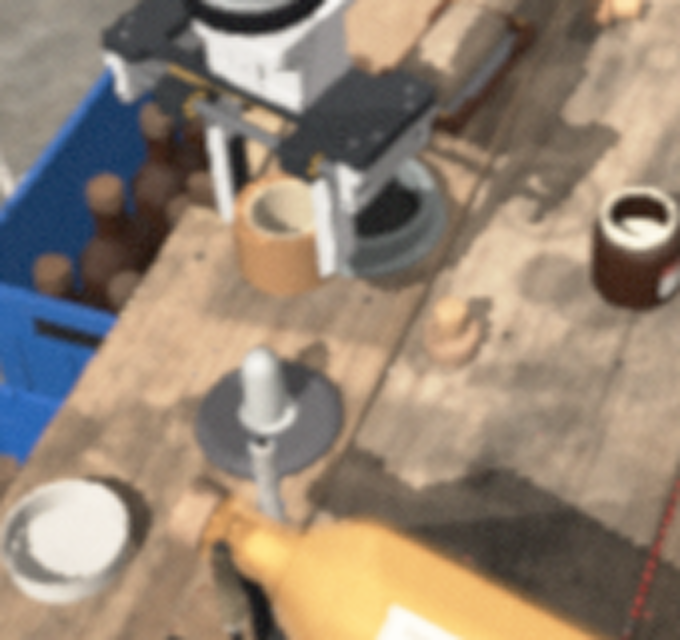

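View pics/t14.png

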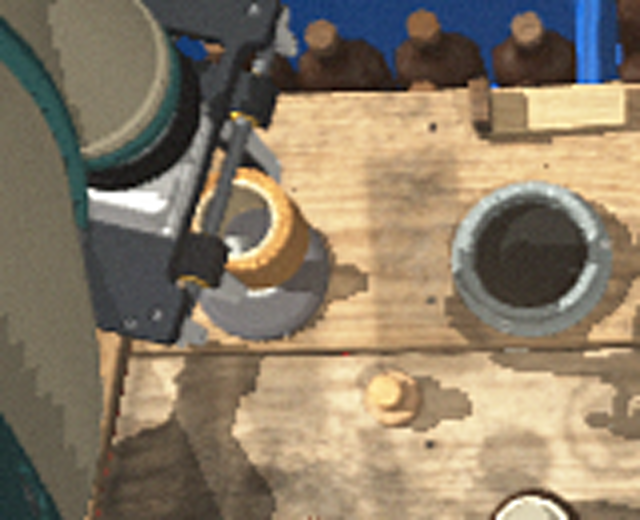

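```bash
python3 - <<'E'
from meas import *
s=dict(np.load("pics/side0.npz"));P=cloud(s)
for (u,v) in [(185,272),(186,280),(187,286),(175,283),(180,288),(190,290)]: print(u,v,P[v,u].round(3),s["color"][v,u])
for nm in("side","top"):
    P=cloud(dict(np.load(f"pics/{nm}0.npz"))).reshape(-1,3)
    m=(P[:,2]>.09)&(P[:,2]<.3)&(P[:,1]>.15)&(P[:,0]>.4);Q=P[m]
    d=Q[:,:2]-[.622,.2185];f=np.radians(-15);a=d@[np.cos(f),np.sin(f)];b=d@[-np.sin(f),np.cos(f)]
    g=np.hypot(np.maximum(abs(a)-.0885,0),np.maximum(abs(b)-.0375,0));i=g.argmin();print(nm,g[i],Q[i])
E
```

```text
185 272 [0.544 0.359 0.176] [182 194 202]
186 280 [0.545 0.359 0.149] [168 179 187]
187 286 [0.544 0.36  0.131] [173 183 191]
175 283 [0.567 0.366 0.14 ] [ 98 122 151]
180 288 [nan nan nan] [110 163 217]
190 290 [0.541 0.356 0.113] [124 150 175]
side 0.07267607105289482 [0.54370625 0.35026024 0.17512754]
top 0.06980341236597544 [0.54821256 0.34740271 0.11401097]
```

move_arm(motion="0.11 -0.63 0 0 0 0 52;0.11 -0.63 0 0 0 0 52;0 0 0 0 0 0 52;0 0 0 0 0 0 52")

```text
time_s: 26.4
tool_pos: [0.6224, 0.2201, 0.1326]
eef_rot: [0.992, -0.129, -0.0, 0.0]
ft_force: [0.3, -0.6, -1.4]
opening: 0.0593
```

```bash
python3 go.py .6215 .2185 .0225 -15; python3 - <<'E'
from meas import *
s=imaging.snapshot("side");save("s15",s,(120,160,290,320),4)
s=imaging.snapshot("top");save("t15",s,(90,100,250,230),4)
E
```

```text
t 26.4 pos [622.4 220.1 132.6] phi -14.8 tilt deg 0.03 open 59.3 F [ 0.3 -0.6 -1.4] q [-0.23  0.73 -0.27  1.55  0.23  0.89 -0.83]
shift units now-frame [-0.01  0.07  4.4 ]
turn units [0.   0.01 0.04]
shift units after turn [-0.02  0.07  4.4 ]
```

View pics/s15.png

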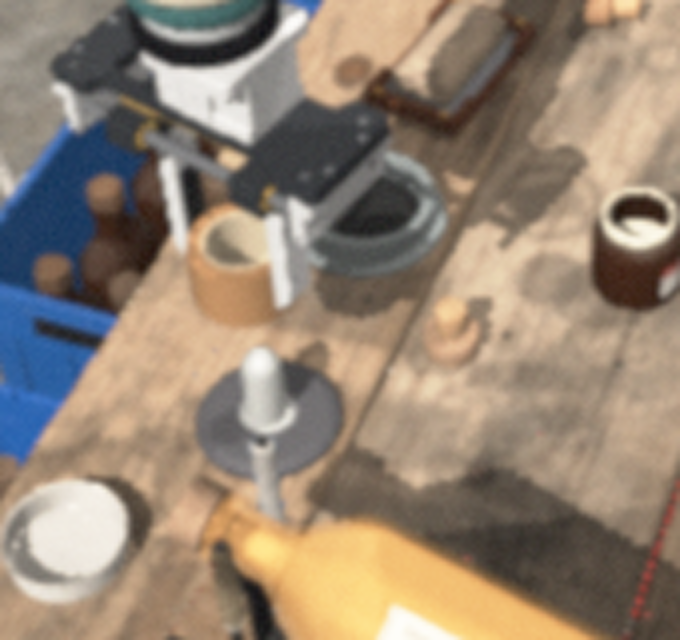

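View pics/t15.png

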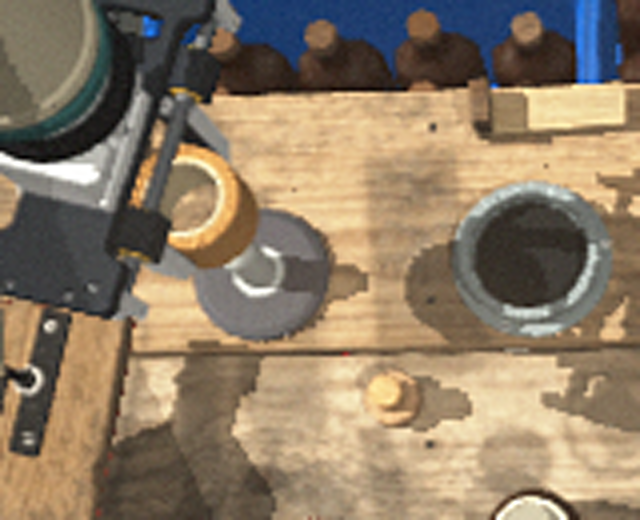

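move_arm(motion="-0.02 0.07 0.5 0 0 0 52;0 0 0.5 0 0 0 52;0 0 0.5 0 0 0 52;0 0 0.4 0 0 0 52;0 0 0.3 0 0 0 52;0 0 0.2 0 0 0 52;0 0 0 0 0 0 52;0 0 0 0 0 0 52")

```text
time_s: 27.17
tool_pos: [0.6219, 0.2179, 0.0728]
eef_rot: [0.992, -0.129, -0.0, 0.0]
ft_force: [-0.0, 0.3, -2.4]
opening: 0.0594
```

```bash
python3 go.py .6215 .2185 .0225 -15; python3 - <<'E'
from meas import *
s=imaging.snapshot("side");save("s16",s,(140,200,240,300),6)
P=cloud(s);Q=sel(P,(.6215,.2185),.034,.088,.103);print(len(Q),circ(Q))
Q=sel(P,(.6215,.2185),.02,.05,.08);print("post",len(Q),circ(Q))
E
```

```text
t 27.17 pos [621.9 217.9  72.8] phi -14.84 tilt deg 0.01 open 59.4 F [-0.   0.3 -2.4] q [-0.24  0.8  -0.25  1.6   0.25  0.78 -0.85]
shift units now-frame [-0.02 -0.02  2.01]
turn units [0.   0.   0.03]
shift units after turn [-0.02 -0.02  2.01]
242 (array([622. , 218.2]), 33.2)
post 6 (array([635.8, 208.6]), 9.6)
```

View pics/s16.png

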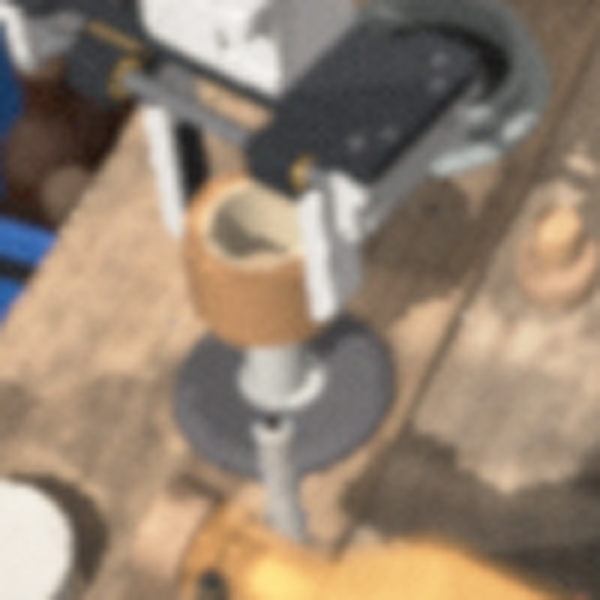

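The roll is over the post (crop about (270,280)) with no contact force. Lowering the rest of the way.

move_arm(motion="0 0 0.4 0 0 0 52;0 0 0.4 0 0 0 52;0 0 0.4 0 0 0 52;0 0 0.3 0 0 0 52;0 0 0.2 0 0 0 52;0 0 0.15 0 0 0 52;0 0 0.1 0 0 0 52;0 0 0 0 0 0 52;0 0 0 0 0 0 52")

```text
time_s: 27.97
tool_pos: [0.622, 0.2179, 0.0244]
eef_rot: [0.992, -0.129, 0.0, -0.0]
ft_force: [0.4, -0.1, 0.2]
opening: 0.0593
```

```bash
python3 go.py .6215 .2185 .0225 -15
```

```text
t 27.97 pos [622.  217.9  24.4] phi -14.84 tilt deg 0.02 open 59.3 F [ 0.4 -0.1  0.2] q [-0.25  0.87 -0.23  1.62  0.28  0.69 -0.87]
shift units now-frame [-0.03 -0.02  0.07]
turn units [-0.   -0.    0.03]
shift units after turn [-0.03 -0.02  0.07]
```

move_arm(motion="0 0 0.06 0 0 0 52;0 0 0 0 0 0 52;0 0 0 0 0 0 84;0 0 0 0 0 0 84;0 0 0 0 0 0 84;0 0 0 0 0 0 84;0 0 0 0 0 0 84;0 0 -0.4 0 0 0 84;0 0 -0.8 0 0 0 84;0 0 -0.8 0 0 0 84;0 0 -0.8 0 0 0 84;0 0 -0.8 0 0 0 84;0 0 -0.8 0 0 0 90;0 0 -0.8 0 0 0 90;0 0 -0.5 0 0 0 90;0 0 0 0 0 0 90")

```text
time_s: 29.3
tool_pos: [0.6238, 0.2188, 0.1689]
eef_rot: [0.992, -0.129, 0.003, -0.002]
ft_force: [-0.0, 0.6, -0.0]
opening: 0.0899
```

```bash
python3 go.py .441 .0385 .15 0; python3 - <<'E'
from meas import *
s=imaging.snapshot("side");save("s17",s,(120,160,300,320),4)
P=cloud(s);Q=sel(P,(.6215,.2185),.045,.042,.057);print("tape",len(Q),circ(Q),np.median(Q,0))
Q=sel(P,(.441,.0385),.05,.055,.08);print("pot",circ(Q))
E
```

```text
t 29.3 pos [623.8 218.8 168.9] phi -14.85 tilt deg 0.36 open 89.9 F [-0.   0.6 -0. ] q [-0.22  0.69 -0.28  1.52  0.22  0.95 -0.82]
shift units now-frame [-5.22  8.85  0.7 ]
turn units [-0.04 -0.06 -2.97]
shift units after turn [-7.31  7.21  0.76]
tape 350 (array([622.7, 217.5]), 32.2) [0.61916213 0.22314167 0.04894264]
pot (array([438.2,  38.7]), 24.7)
```

View pics/s17.png

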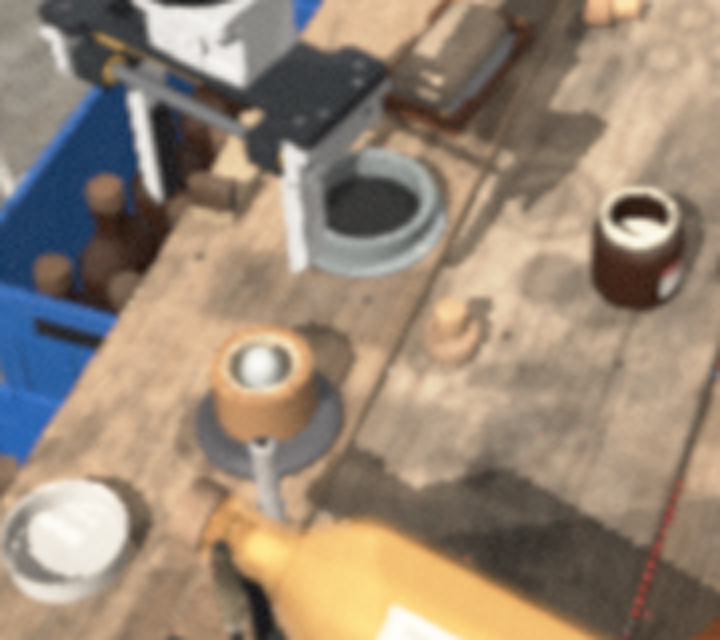

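The tape is seated: top face at z = 49 mm (50 expected), post tip showing at crop (262,365). Next, the pot.

move_arm(motion="-0.43 0.74 0 0 0 0 94;-0.43 0.74 0 0 0 0 94;-0.43 0.74 0 0 0 0 94;-0.43 0.74 0 0 0 0 94;-0.43 0.74 0 0 0 0 94;-0.43 0.74 0 0 0 0 94;-0.43 0.74 0 0 0 0 94;-0.43 0.74 0 0 0 0 94;-0.43 0.74 0 0 0 0 94;-0.43 0.74 0 0 0 0 94;-0.43 0.74 0 0 0 0 94;-0.43 0.74 0 0 0 0 94;0 0 0 0 0 -1 94;0 0 0 0 0 -1 94;0 0 0 0 0 -1 94;0 0 0 0 0 0 94;0 0 0 0 0 0 94")

```text
time_s: 30.77
tool_pos: [0.4396, 0.0361, 0.1645]
eef_rot: [1.0, 0.0, -0.001, -0.0]
ft_force: [-0.0, -0.4, 0.3]
opening: 0.0941
```

```bash
python3 go.py .4405 .0385 .027 0
```

```text
t 30.77 pos [439.6  36.1 164.5] phi 0.01 tilt deg 0.11 open 94.1 F [-0.  -0.4  0.3] q [ 0.14  0.42 -0.38  2.11  0.25  0.65 -0.42]
shift units now-frame [ 0.05 -0.09  5.5 ]
turn units [-0.    0.02  0.  ]
shift units after turn [ 0.04 -0.1   5.5 ]
```

move_arm(motion="0.05 -0.09 0.6 0 0 0 94;0 0 0.6 0 0 0 94;0 0 0.6 0 0 0 94;0 0 0.6 0 0 0 94;0 0 0.6 0 0 0 94;0 0 0.5 0 0 0 94;0 0 0.5 0 0 0 94;0 0 0.5 0 0 0 94;0 0 0.5 0 0 0 94;0 0 0 0 0 0 94;0 0 0 0 0 0 94")

```text
time_s: 31.68
tool_pos: [0.4408, 0.0386, 0.0397]
eef_rot: [1.0, 0.001, -0.001, 0.0]
ft_force: [-0.3, 0.4, 0.0]
opening: 0.0939
```

```bash
python3 go.py .4405 .0385 .027 0; python3 - <<'E'
from meas import *
s=imaging.snapshot("side");save("s18",s,(200,130,340,270),4)
E
```

```text
t 31.68 pos [440.8  38.6  39.7] phi 0.11 tilt deg 0.12 open 93.9 F [-0.3  0.4  0. ] q [-0.01  0.65 -0.21  2.21  0.42  0.32 -0.57]
shift units now-frame [-0.01  0.    0.51]
turn units [0.01 0.02 0.02]
shift units after turn [-0.01  0.    0.51]
```

View pics/s18.png

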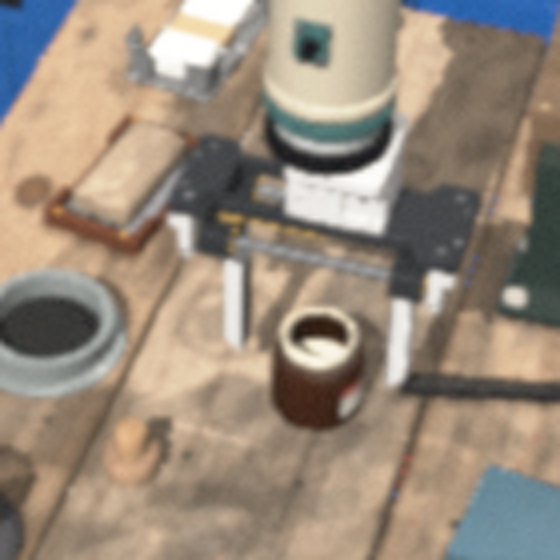

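The pot at crop (318,365) is between the fingers. Down to the grasp height, then close.

move_arm(motion="0 0 0.25 0 0 0 94;0 0 0.25 0 0 0 94;0 0 0 0 0 0 94;0 0 0 0 0 0 52;0 0 0 0 0 0 52;0 0 0 0 0 0 52;0 0 0 0 0 0 52;0 0 0 0 0 0 52;0 0 0 0 0 0 52;0 0 0 0 0 0 52;0 0 0 0 0 0 52", squeeze=30)

```text
time_s: 32.65
tool_pos: [0.4412, 0.0384, 0.0278]
eef_rot: [1.0, 0.001, -0.0, 0.0]
ft_force: [-0.8, 0.0, 3.4]
opening: 0.0587
```

```bash
python3 go.py .4405 .0385 .027 0
```

```text
t 32.65 pos [441.2  38.4  27.8] phi 0.16 tilt deg 0.03 open 58.7 F [-0.8  0.   3.4] q [-0.02  0.68 -0.19  2.22  0.44  0.28 -0.59]
shift units now-frame [-0.03 -0.    0.03]
turn units [0.   0.   0.03]
shift units after turn [-0.03 -0.    0.03]
```

move_arm(motion="0 0 -0.1 0 0 0 52;0 0 -0.2 0 0 0 52;0 0 -0.3 0 0 0 52;0 0 -0.4 0 0 0 52;0 0 -0.4 0 0 0 52;0 0 -0.4 0 0 0 52;0 0 -0.3 0 0 0 52;0 0 -0.2 0 0 0 52;0 0 -0.1 0 0 0 52;0 0 0 0 0 0 52;0 0 0 0 0 0 52")

```text
time_s: 33.57
tool_pos: [0.4415, 0.0385, 0.0877]
eef_rot: [1.0, 0.001, -0.0, 0.0]
ft_force: [-0.3, 0.8, -2.3]
opening: 0.0591
```

```bash
python3 go.py .6275 .0435 .088 0; python3 - <<'E'
from meas import *
s=imaging.snapshot("side");save("s19",s,(200,130,340,270),4)
E
```

```text
t 33.57 pos [441.5  38.5  87.7] phi 0.15 tilt deg 0.0 open 59.1 F [-0.3  0.8 -2.3] q [ 0.06  0.56 -0.3   2.18  0.37  0.45 -0.53]
shift units now-frame [ 7.44 -0.18 -0.01]
turn units [0.   0.   0.03]
shift units after turn [ 7.44 -0.2  -0.01]
```

View pics/s19.png

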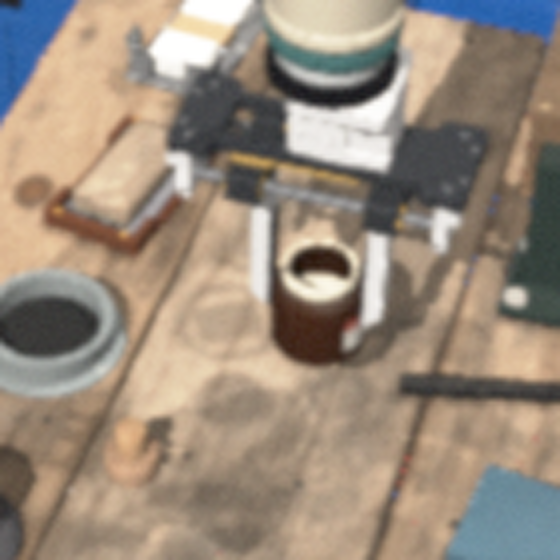

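move_arm(motion="0.1 -0.02 0 0 0 0 52;0.2 -0.02 0 0 0 0 52;0.3 -0.02 0 0 0 0 52;0.4 -0.02 0 0 0 0 52;0.5 -0.02 0 0 0 0 52;0.5 -0.02 0 0 0 0 52;0.5 -0.02 0 0 0 0 52;0.5 -0.02 0 0 0 0 52;0.5 -0.02 0 0 0 0 52;0.5 0 0 0 0 0 52;0.5 0 0 0 0 0 52;0.5 0 0 0 0 0 52;0.5 0 0 0 0 0 52;0.5 0 0 0 0 0 52;0.4 0 0 0 0 0 52;0.4 0 0 0 0 0 52;0.3 0 0 0 0 0 52;0.2 0 0 0 0 0 52;0.1 0 0 0 0 0 52;0 0 0 0 0 0 52")

```text
time_s: 35.28
tool_pos: [0.6268, 0.0436, 0.0875]
eef_rot: [1.0, 0.001, -0.0, -0.0]
ft_force: [-0.3, 0.1, -2.5]
opening: 0.0588
```

```bash
python3 go.py .6280 .0435 .033 0; python3 - <<'E'
from meas import *
s=imaging.snapshot("side");save("s20",s,(160,130,300,270),4)
P=cloud(s);Q=sel(P,(.626,.0435),.035,.108,.13);print(circ(Q),np.median(Q,0))
s=imaging.snapshot("top");save("t20",s,(150,80,290,220),4)
E
```

```text
t 35.28 pos [626.8  43.6  87.5] phi 0.15 tilt deg 0.01 open 58.8 F [-0.3  0.1 -2.5] q [ 0.09  0.76 -0.33  1.68  0.33  0.76 -0.4 ]
shift units now-frame [0.05 0.   2.18]
turn units [-0.    0.    0.03]
shift units after turn [0.05 0.   2.18]
(array([625.9,  47.2]), 34.0) [0.62661164 0.05274008 0.11564874]
```

View pics/s20.png

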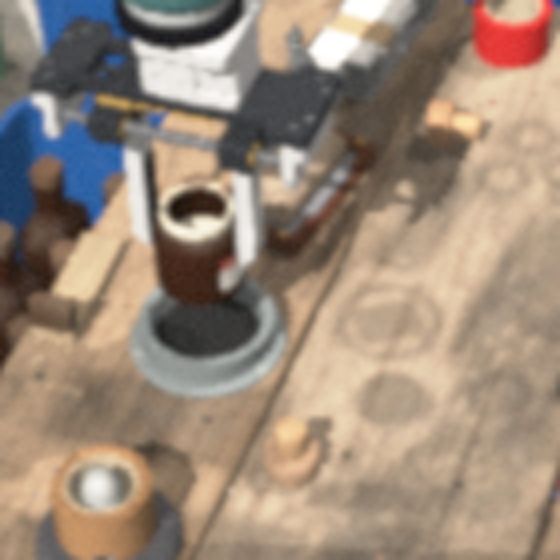

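View pics/t20.png

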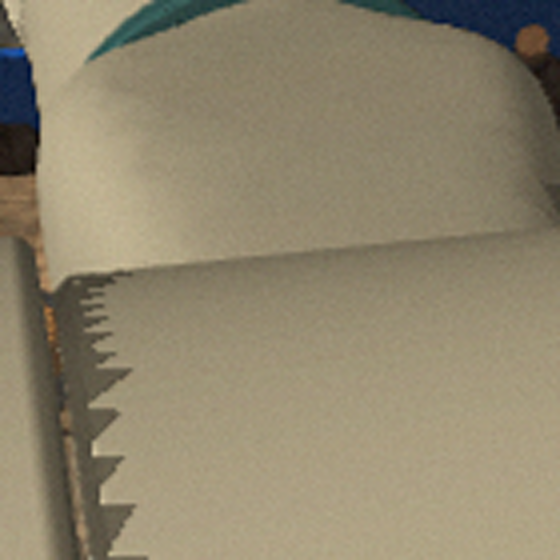

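The pot is upright over the well (s20 about (200,240), well about (210,330)). Lowering gently.

move_arm(motion="0.04 0 0.1 0 0 0 52;0 0 0.2 0 0 0 52;0 0 0.3 0 0 0 52;0 0 0.3 0 0 0 52;0 0 0.3 0 0 0 52;0 0 0.3 0 0 0 52;0 0 0.2 0 0 0 52;0 0 0.2 0 0 0 52;0 0 0.1 0 0 0 52;0 0 0 0 0 0 52;0 0 0 0 0 0 52")

```text
time_s: 36.3
tool_pos: [0.6276, 0.0436, 0.0377]
eef_rot: [1.0, 0.001, 0.0, -0.0]
ft_force: [0.1, -0.5, -2.5]
opening: 0.0589
```

```bash
python3 go.py .6280 .0435 .033 0
```

```text
t 36.3 pos [627.6  43.6  37.7] phi 0.16 tilt deg 0.01 open 58.9 F [ 0.1 -0.5 -2.5] q [ 0.07  0.82 -0.3   1.7   0.36  0.67 -0.43]
shift units now-frame [0.01 0.01 0.19]
turn units [-0.   -0.    0.03]
shift units after turn [0.01 0.01 0.19]
```

move_arm(motion="0 0 0.08 0 0 0 52;0 0 0.08 0 0 0 52;0 0 0.03 0 0 0 52;0 0 0 0 0 0 52;0 0 0 0 0 0 52")

```text
time_s: 36.72
tool_pos: [0.6275, 0.0436, 0.033]
eef_rot: [1.0, 0.001, 0.0, -0.0]
ft_force: [-0.2, -0.2, -2.7]
opening: 0.0588
```

```bash
python3 go.py .6280 .0435 .033 0
```

```text
t 36.72 pos [627.5  43.6  33. ] phi 0.16 tilt deg 0.0 open 58.8 F [-0.2 -0.2 -2.7] q [ 0.07  0.83 -0.3   1.7   0.36  0.66 -0.43]
shift units now-frame [0.02 0.   0.  ]
turn units [-0.   -0.    0.03]
shift units after turn [0.02 0.   0.  ]
```

move_arm(motion="0 0 0.03 0 0 0 52;0 0 0 0 0 0 52;0 0 0 0 0 0 52")

```text
time_s: 36.97
tool_pos: [0.6277, 0.0435, 0.0329]
eef_rot: [1.0, 0.001, 0.0, 0.0]
ft_force: [-0.7, 0.4, 4.0]
opening: 0.0588
```

move_arm(motion="0 0 0.03 0 0 0 52;0 0 0 0 0 0 52;0 0 0 0 0 0 52")

```text
time_s: 37.22
tool_pos: [0.6277, 0.0436, 0.0329]
eef_rot: [1.0, 0.001, 0.0, 0.0]
ft_force: [-3.1, -0.3, 9.9]
opening: 0.0589
```

Contact with the floor at exactly the expected height (32.9 mm). Releasing and withdrawing.

move_arm(motion="0 0 -0.02 0 0 0 56;0 0 0 0 0 0 60;0 0 0 0 0 0 64;0 0 0 0 0 0 70;0 0 0 0 0 0 78;0 0 0 0 0 0 84;0 0 0 0 0 0 84;0 0 0 0 0 0 84;0 0 -0.2 0 0 0 84;0 0 -0.4 0 0 0 84;0 0 -0.6 0 0 0 84;0 0 -0.8 0 0 0 84;0 0 -0.8 0 0 0 84;0 0 -0.8 0 0 0 84;0 0 -0.8 0 0 0 84;0 0 -0.8 0 0 0 84;0 0 -0.8 0 0 0 84;0 0 0 0 0 0 84")

```text
time_s: 38.72
tool_pos: [0.6304, 0.0443, 0.1873]
eef_rot: [1.0, 0.001, 0.004, -0.001]
ft_force: [0.6, 0.2, -0.1]
opening: 0.0836
```

move_arm(motion="-0.7 0.8 0 0 0 0 84;-0.7 0.8 0 0 0 0 84;-0.7 0.8 0 0 0 0 84;-0.7 0.8 0 0 0 0 84;-0.7 0.8 0 0 0 0 84;-0.7 0.8 0 0 0 0 84;-0.7 0.8 0 0 0 0 84;-0.7 0.8 0 0 0 0 84;-0.5 0.8 0 0 0 0 84;0 0.8 0 0 0 0 84;0 0.8 0 0 0 0 84;0 0.8 0 0 0 0 84;0 0.8 0 0 0 0 84;0 0.8 0 0 0 0 84;0 0.8 0 0 0 0 84;0 0 0 0 0 0 84;0 0 0 0 0 0 84")

```text
time_s: 40.13
tool_pos: [0.4753, -0.2573, 0.1817]
eef_rot: [1.0, 0.0, -0.0, -0.0]
ft_force: [-0.0, 0.5, 0.3]
opening: 0.0842
```

```bash
python3 go.py .4 0 .2 0; python3 - <<'E'
from meas import *
for n in("top","side"):
    s=imaging.snapshot(n);save(n+"21",s,scale=1.5);P=cloud(s);print(n)
    Q=sel(P,(.628,.0435),.045,.06,.08);print("pot rim",len(Q),circ(Q),np.median(Q,0).round(4))
    Q=sel(P,(.622,.2185),.045,.042,.058);print("tape",len(Q),circ(Q),np.median(Q,0).round(4))
    Q=sel(P,(.626,-.1165),.055,.024,.06);print("block",len(Q),rect(Q),np.median(Q,0).round(4),Q[:,2].max().round(4))
    m=(abs(P[...,0]-.6325)<.03)&(abs(P[...,1]+.3035)<.05)&(P[...,2]>.008)&(P[...,2]<.03);print("labels",m.sum(),np.median(P[m],0).round(4))
E
```

```text
t 40.13 pos [ 475.3 -257.3  181.7] phi 0.03 tilt deg 0.04 open 84.2 F [-0.   0.5  0.3] q [ 0.71  0.53 -0.39  1.84  0.26  0.82  0.18]
shift units now-frame [ -3.01 -10.29  -0.73]
turn units [-0.01  0.    0.01]
shift units after turn [ -3.01 -10.29  -0.73]
top
pot rim 94 (array([628.9,  43.8]), 25.0) [0.6296 0.0434 0.0666]
tape 324 (array([624.3, 216.3]), 31.1) [0.6208 0.2149 0.0496]
block 596 (array([ 627. , -117.7]), array([89.5, 46.5]), 'long axis ang from x', 80.0) [ 0.6239 -0.1169  0.0349] 0.0413
labels 370 [ 0.6368 -0.2801  0.0187]
side
pot rim 97 (array([625.6,  44.1]), 25.4) [0.6275 0.043  0.0653]
tape 355 (array([622.6, 216.6]), 32.6) [0.6196 0.2237 0.0492]
block 315 (array([ 625.4, -113.4]), array([90.2, 46.4]), 'long axis ang from x', 81.6) [ 0.6211 -0.1083  0.0345] 0.0424
labels 312 [ 0.6312 -0.3009  0.0178]
```

View pics/side21.png

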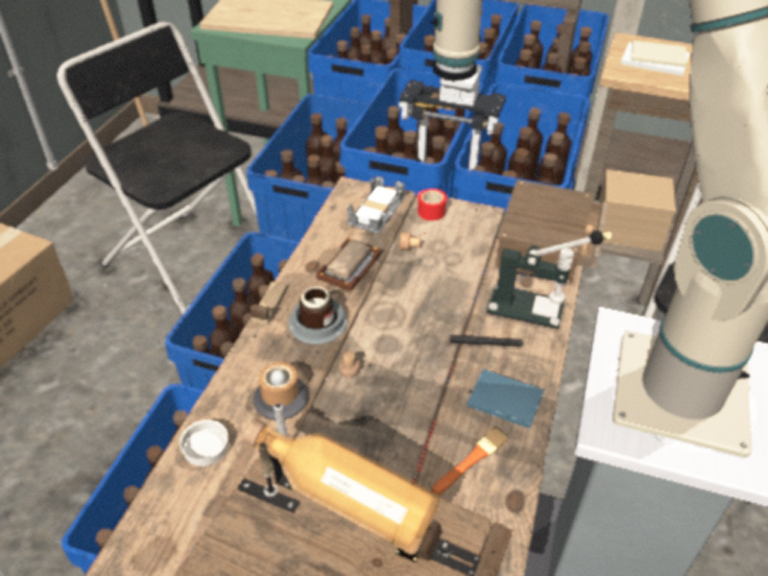

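View pics/top21.png

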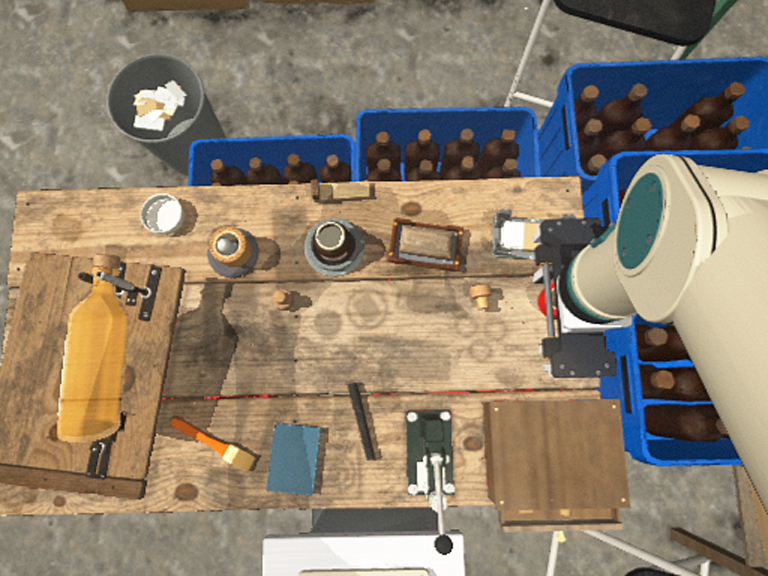

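All four are in their holders (side view: labels (378,205), block (350,260), pot (316,308), tape (279,383)). The arm is clear of everything and at rest, so I'm handing in.

```bash
python3 -c "
from rig import ctrl
print(ctrl.hand_in(), ctrl.state()['time_s'])"
```

```text
the job is handed in; nothing more can be done
the job is handed in; nothing more can be done
```

I put all four things in their holders in the order asked: labels, block, tape, pot. I let each one go and handed the job in at about 40 s, with the arm clear and touching nothing.

**Last checks (top heights measured, with the expected value in brackets):**

| Thing | Top height | Seating |
|---|---|---|
| Labels | 18–19 mm (18) | flat inside the four angles |
| Block | median 35 mm, highest reading 41–42 mm (37) | felt down, 90 x 46 mm at 80–82°, in line with the rest |
| Tape | 49–50 mm (50) | post tip showing through the core |
| Pot | 65–67 mm (67) | touched the floor at the expected height, tool tilt under 0.15° while it was held |

**What disagreed:**
- **Block pickup:** the side picture first seemed to show no block between the fingers. It was only hidden in shadow, as the depth readings and a brightened crop showed.
- **Tape centre:** the last pictures put it about 2–3 mm off the spindle axis, within the 8 mm of play round the post.
- **Labels from the top camera:** the last top view was partly covered by the gripper. Their sideways position rests on the side view and an earlier clear top view.

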